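Pack the appraiser's foam tray

TASK

Put the appraiser's kit away: lift the navy ring box off the foam insert and stand it upright in the middle of the round black pad, and press the sizing mandrel and the brass magnifier fully home and level into their own cutouts in the foam and let go. Do not shift or tip the other things on the counter.

Things in the scene. Friction and masses are not known exactly. Their poses are not given: they have to be found in the camera images.
- case: Low tray fixed to the counter, 240 (x) x 170 (y) x 25 mm high, aluminium rim, filled flush with charcoal foam. Two cutouts 13 mm deep with orange floors, with 2 mm play each side, 3 to 4 mm at the handle ends and round the mandrel's tip, run along x: the mandrel's at y = +45 mm, the magnifier's at y = -32 mm. Origin: centre of its underside; x along its length, z up; foam top 25 mm above the origin.
- mandrel_lips (a point): Middle of the mandrel cutout's springy foam lips (40 mm long, either side), level with the foam top, 42 mm towards -x from the cutout's middle. The lips bulge 1.5 mm inside the handle's sides: a tool laid in stops on them 5 to 9 mm too high; a straight push down of about 7 to 15 N near here sends it home, where friction holds it.
- magnifier_lips (a point): The same for the magnifier's cutout: middle of its lips beside the handle, level with the foam top, 30 mm towards -x from the cutout's middle. Short weaker lips also pinch the lens rim at its widest (x = +45 mm), so the lens end may want a push of some 3 to 8 N on the rim or neck as well.
- mandrel_seat (a point): Where the mandrel's centre point is when it is fully home in its cutout (25 mm above the tray's underside, cutout floor 13 mm below this point); axes as the tray's. The mandrel's handle belongs towards -x, its tip towards +x (the cutout is 30 mm wide at the handle end and 25 mm towards the tip).
- magnifier_seat (a point): Where the magnifier's centre point is when it is fully home in its cutout (23.5 mm above the tray's underside, cutout floor 11.5 mm below this point); axes as the tray's. The lens belongs towards +x, the handle towards -x.
- mandrel_center (a point): Steel ring-sizing mandrel, 190 mm long, about 0.2 kg, lying flat. Point half-way along and half-way up (13 mm above its underside). x from handle to tip, z up. Dark wood handle, square, 26 wide x 26 high, x = -95 to -15 mm (grip it here across y; when home it stands 13 mm out of the foam); round taper 22 to 14 mm thick to x = +80; black tip cap 18 wide x 26 high to x = +95.
- magnifier_center (a point): Brass hand magnifier, 160 mm long, about 0.2 kg, lying flat. Point half-way along it, 11.5 mm above its underside. x from handle to lens, z up. Handle 20 wide x 23 high, x = -80 to 0 (grip it here across y; when home it stands 10 mm out of the foam); neck 16 wide x 15 high, x = 0 to +15; round lens rim 70 mm diameter, 15 high, centred at x = +45 mm, 2 mm out of the foam when home.
- ringbox_center (a point): Closed navy ring box, 60 x 60 mm, 45 mm high, brass line round it, 0.12 kg, standing loose on the foam over part of one cutout. This point is its centre, 22.5 mm above its underside; z up.
- pad_top (a point): Centre of the top face of a flat round black pad, 110 mm diameter, 3 mm thick, fixed to the counter.
- ring_stand: Bystander: black lacquered ring stand with six slots and two gold bands, 170 (x) x 50 x 60 mm high; origin at the centre of its underside.
- dish: Bystander: white porcelain ring dish, 100 mm diameter, 24 mm high; origin at the centre of its underside.
- cocktail_ring: Bystander: silver cocktail ring with a red stone, 30 mm long, lying in the dish.
- bottle: Bystander: upright amber bottle of test liquid (closed), 32 mm diameter, 70 mm high, standing 75 to 95 mm from the pad's centre; origin at the centre of its underside.
- jar: Bystander: closed polish jar, 40 mm diameter, 65 mm high, upright beside the mandrel's taper (at x = +40 to +80, y = +55 to +70 mm of the mandrel at the start); origin at the centre of its underside.
- loupe_box: Bystander: small red loupe box, 36 x 36 x 30 mm high, beside the magnifier's handle (at x = -100 to -40, y = +70 to +85 mm of the magnifier at the start); origin at the centre of its underside.
- scale: Bystander: black pocket scale, 115 (x) x 85 x 21 mm; origin at the centre of its underside. Nothing else loose stands about; fixed equipment, all under 0.15 m high, stands at the far edge and the sides, and a flat calculator near the robot's foot.
Mind the look-alikes: they are no part of the job. Leave any orange look-alike of the part that bears magnifier_center alone.

How it is judged:
By the outcome, as a careful person would: the job done as asked, in the order asked, and still so for the second after the job is handed in, with the robot touching nothing.
It also fails if it takes over 72 s, if anything falls off the work surface, if the arm or the gripper's body presses on something with over 40 N, if the wrist force passes 120 N, or if a joint passes its speed limit or range.

ROBOT

A 7-joint arm with a two-finger parallel gripper is mounted at the origin on the work surface. World frame = base frame: x ahead of the robot, y to its left, z up, the work surface at z = 0. Lengths are in m, angles in rad, forces in N, time in s.
With the tool pointing down it reaches from about 0.4 to 0.9 m from the base axis. Payload 5.5 kg.
Tool frame: the origin (TCP) lies midway between the tips of the shut fingers; the grasp point (between the pads) lies 19 mm behind it; z points along the fingers, y is the line along which they close (so a half turn about z gives the same grasp; the last joint's range is limited). The gripper opens to 85 mm and grips with 20 to 120 N. Pads are 22 mm wide; open, the fingers measure 114 mm over their backs; the gripper's body (76 mm by 85 mm) begins 54 mm behind the grasp point. The pads swing forward as they close: fully open they stand 13 mm farther back than shut.
Start: joints at [1.61, 0.501, -0.427, 1.55, 0.221, 1.138, -0.21], TCP at [0.144, -0.634, 0.231] pointing down, gripper open.
Joint ranges: [-2.88, 2.88], [-0.31, 2.03], [-1.54, 1.56], [0.2, 2.42], [-1.41, 4.55], [0.19, 2.02], [-2.57, 2.57]. Speed limits (rad/s): [2.57, 2.57, 3.14, 3.14, 3.14, 3.14, 3.14].

INTERFACE

Orientations are given as a unit quaternion [x, y, z, w].
In Python, from bench import robot, eyes, ticket gives the robot as it stands. The module is installed in compiled form; this text tells all that it offers.
- The arm moves only by the tool drive_tool, never from a script. Its argument "motion" is a list of rows, each an object with "delta_pos": the shift along the tool's x, y, z in cm, a list of three; "dr": the turn, a rotation vector about the tool's x, y, z in rad, a list of three; "claw": the closure, from 0 (fully open) to 1 (shut). In form: [{"delta_pos": [x, y, z], "dr": [ax, ay, az], "claw": claw}, ...]. A call has exactly 8 rows; each row shifts and turns the commanded pose from where the row before left it, along the tool's axes as they then stand; what a row does not reach is not made up. A row lasts 1/12 s, in which the tool goes at most 41.7 mm and 7.16 degrees, less where a joint would pass 70% of its speed; a pose out of reach is approached as far as the arm can. A call with a gripper value outside its range is refused whole. The fingers move at their own pace and stop on an object; "force" is the grip in N (left out, the last holds). Time passes only in rows, so rows that do not move let the fingers close, or fill a call up. It gives the time, the measured TCP pose, the force, the opening and the grip force at its end, in the units of the state.
- robot.state(): the state, without advancing time (a new reading comes with each control period).
- eyes.camera(name): name is "scene" or "side" or "wrist"; returns (picture, depth): 480x640x3 uint8, red, green, blue; 480x640 float32, m along the optical axis (not along the pixel's ray), 0 where there is no reading.
- eyes.camera_model(name): a dict with "intrinsics" (3x3 intrinsics, pixels), "k1" (the pictures are not rectified: a ray, as slopes to the right and down, at radius r is drawn at 1 + k1 r^2 times it, then the intrinsics apply), "view" (4x4, takes a point from world to camera coordinates). Camera axes: x right, y down, z forward; pixel columns grow to the right and rows downward; lengths in m; the calibration is good to about 2 mm. A picture is of the moment at which its call begins: read the wrist's pose just before it. camera_model takes no time and is no camera call; for the wrist camera it gives the pose at the moment of the call.
- ticket.finish_job(): hands the job in; it is judged then, once.
The state is a dict: "t": time; "q": joint angles; "qvel": joint speeds; "effort": joint torques, N m; "tool_pos": TCP position; "tcp_rot": TCP orientation; "contact_force": force on the tool from outside, world axes, zero at the start; "moment": the same for the moment, N m; "finger_gap": finger opening in m; "finger_force": force on a finger pad.
Only numpy, scipy, OpenCV 4.12 (cv2) and the standard library are available. Lean on these libraries where they do the work, as an engineer would, in place of code of your own. Each camera call takes 0.05 s, during which the arm holds its last target. There are 200 camera calls.

## Working session

There is one attempt and no reset: what is moved stays moved. The work goes in short steps, Python scripts to look and compute and a tool call to move; the robot and the scene stay as the last step left them, time stands still between calls to the robot, and variables do not carry over. Pictures are saved under pics/ and viewed, at most 10 in all, crops included, and the job is handed in when it is done.

Besides the shell and the picture viewer there is one more tool, called after "Call:" as a command line: name --argument value ..., lists and objects as JSON in quotes. drive_tool: Moves the arm, as the interface text tells. Its arguments: {"type":"object","properties":{"motion":{"type":"array"},"force":{"type":"number"}},"required":["motion"]}

```bash
mkdir -p pics; cat > h.py <<'E'
import numpy as np, cv2
from bench import robot, eyes, ticket
def snap(n,f):
    m=eyes.camera_model(n); p,d=eyes.camera(n)
    cv2.imwrite(f'pics/{f}.png',p[:,:,::-1]); np.savez(f'pics/{f}.npz',p=p,d=d,K=m['intrinsics'],k1=m['k1'],V=m['view'])
def world(f,uv,z=None):
    a=np.load(f'pics/{f}.npz'); K=np.array(a['K']);V=np.array(a['V']);k1=float(a['k1']); out=[]
    for u,v in uv:
        r=cv2.undistortPoints(np.array([[[u,v]]],float),K,np.array([k1,0,0,0.]))[0,0]
        ray=np.array([r[0],r[1],1.]); R=V[:3,:3];t=V[:3,3]; o=-R.T@t; w=R.T@ray
        s=float(a['d'][int(round(v)),int(round(u))]) if z is None else (z-o[2])/w[2]
        out.append(o+s*w)
    return np.round(np.array(out),4)
E
python3 - <<'E'
from h import *
s=robot.state(); print(s)
snap('scene','s0'); snap('side','d0')
E
```

```text
{'t': 0.0, 'q': array([ 1.61024248,  0.50184659, -0.42679338,  1.55147085,  0.22079458,
        1.13832039, -0.21032056]), 'qvel': array([-0.00091421, -0.00047249, -0.00065367, -0.0017941 ,  0.00050605,
        0.00121567, -0.00092821]), 'effort': array([ 6.72254664e-04, -5.69528747e+01, -5.81580251e+00, -2.80943191e+01,
        1.06012574e-02,  1.22712451e-02, -9.83536069e-06]), 'tool_pos': array([ 0.14402988, -0.63311045,  0.23025167]), 'tcp_rot': array([ 9.93745685e-01,  1.11662553e-01, -7.86615875e-05, -9.90883414e-04]), 'contact_force': array([-0.5572451 ,  0.54130649, -0.03322744]), 'moment': array([-0.00277993, -0.00531467, -0.01320091]), 'finger_force': 0.0, 'finger_gap': 0.08538761945799704}
```

View pics/s0.png

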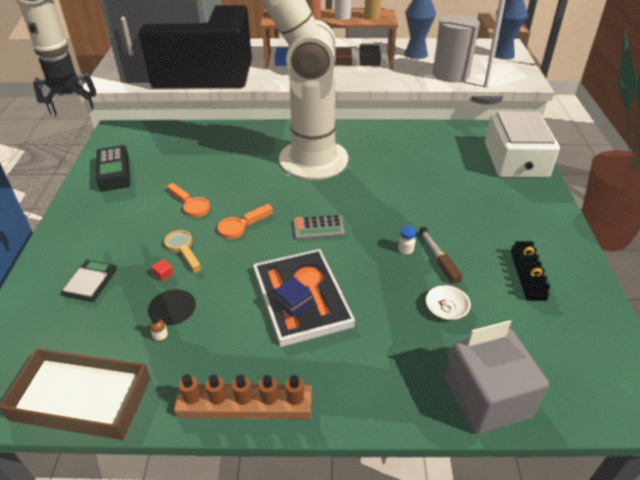

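View pics/d0.png

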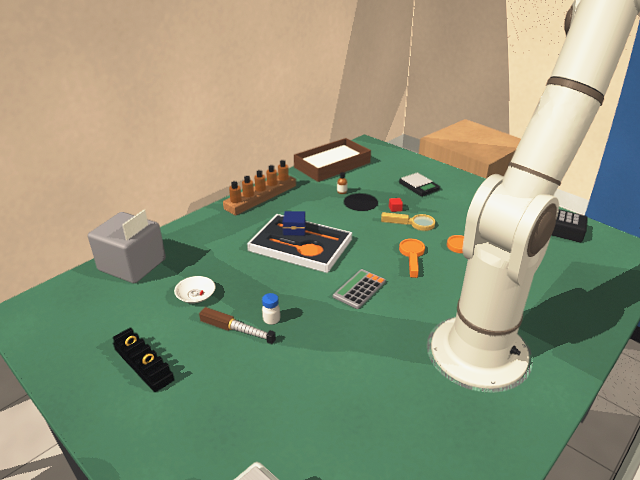

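The brass magnifier is at (180,245). Its look-alikes are orange ones at (190,205) and (245,222), plus the orange cutout floor at (310,280). The ring box is at (293,293) on the tray, the pad at (172,307), the mandrel at (440,255) and the bottle at (159,330). I'll check these in an enlarged crop.

```bash
python3 - <<'E'
from h import *
a=cv2.imread('pics/s0.png')
c=a[165:350,130:360]; A=cv2.resize(c,None,fx=3.4,fy=3.2,interpolation=cv2.INTER_CUBIC)
cv2.imwrite('pics/c1.png',A[:600,:800])
c=a[215:325,395:555]; cv2.imwrite('pics/c2.png',cv2.resize(c,None,fx=5,fy=5,interpolation=cv2.INTER_CUBIC))
E
```

```text
(no output)
```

View pics/c1.png

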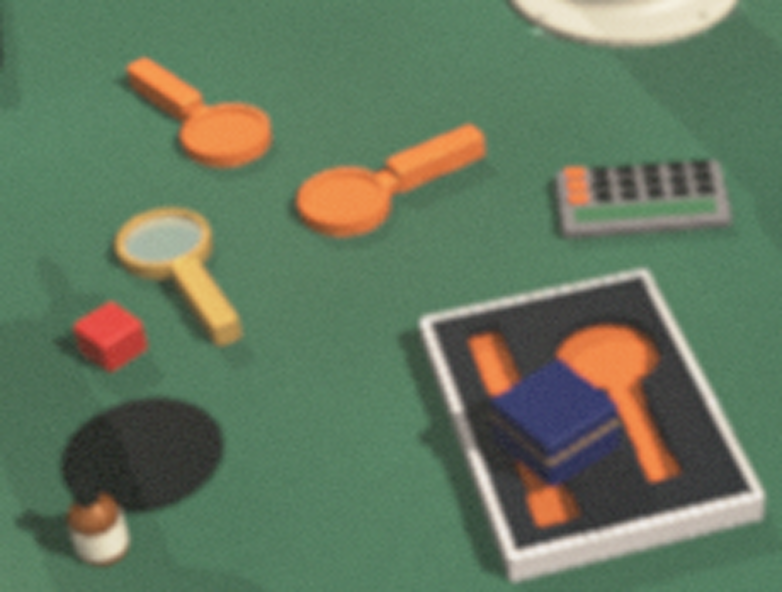

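View pics/c2.png

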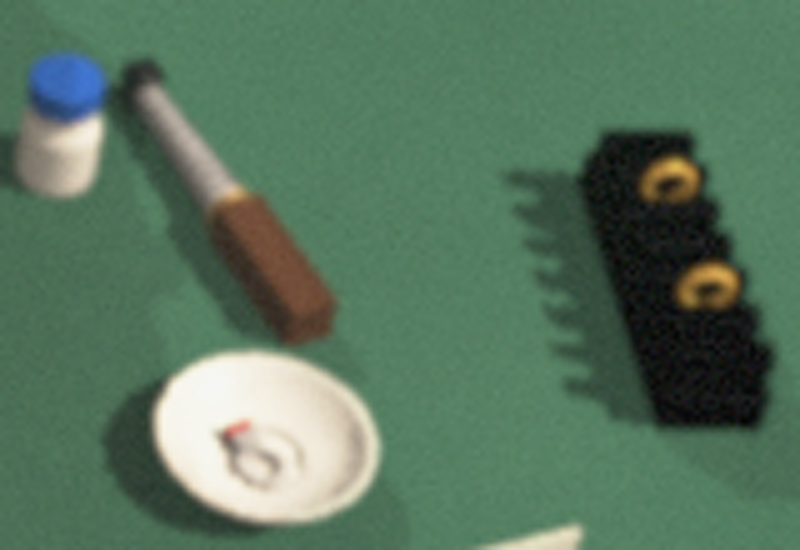

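```bash
python3 - <<'E'
from h import *
c1=lambda L:[(130+u/3.4,165+v/3.2) for u,v in L]
c2=lambda L:[(395+u/5,215+v/5) for u,v in L]
def p(n,x): print(n,x.tolist())
T=world('s0',c1([(422,320),(645,272),(762,498),(512,560)]),.025);p('tray',T);p('trayc',T.mean(0))
p('box',world('s0',c1([(490,405),(560,362),(622,412),(550,455)]),.07))
p('pad',world('s0',c1([(143,453),(62,453),(223,453),(143,398),(143,510)]),.003))
p('bottle',world('s0',c1([(97,545)]),.0))
p('mag',world('s0',c1([(165,240),(182,262),(210,336),(240,322)]),.018))
p('mand',world('s0',c2([(143,72),(240,195),(215,210),(335,300),(290,328)]),.026))
p('jar',world('s0',c2([(67,85)]),.065)); p('dish',world('s0',c2([(268,435)]),.02))
p('loupe',world('s0',c1([(112,322)]),.03))
s=robot.state()
E
```

```text
tray [[0.4959, -0.1334, 0.025], [0.4425, 0.0247, 0.025], [0.6673, 0.1017, 0.025], [0.7207, -0.0559, 0.025]]
trayc [0.5816, -0.015724999999999996, 0.025]
box [[0.6234, -0.0735, 0.07], [0.5825, -0.03, 0.07], [0.6294, 0.0117, 0.07], [0.6681, -0.0328, 0.07]]
pad [[0.6102, -0.3139, 0.003], [0.6107, -0.3693, 0.003], [0.6098, -0.2594, 0.003], [0.5566, -0.3249, 0.003], [0.6625, -0.3033, 0.003]]
bottle [[0.691, -0.3281, 0.0]]
mag [[0.3989, -0.3378, 0.018], [0.4247, -0.3199, 0.018], [0.5067, -0.2842, 0.018], [0.4916, -0.2653, 0.018]]
mand [[0.365, 0.2926, 0.026], [0.457, 0.3285, 0.026], [0.4676, 0.3146, 0.026], [0.5289, 0.3624, 0.026], [0.5472, 0.3379, 0.026]]
jar [[0.4196, 0.2432, 0.065]]
dish [[0.6084, 0.3186, 0.02]]
loupe [[0.5041, -0.3528, 0.03]]
```

```bash
cat >> h.py <<'E'
from scipy.spatial.transform import Rotation as Ro
def st():
    s=robot.state(); p=np.array(s['tool_pos']);R=Ro.from_quat(s['tcp_rot']); M=R.as_matrix()
    return s,p,R,np.degrees(np.arctan2(M[1,1],M[0,1]))
def plan(P,ya=None,n=8,p=None,R=None):
    """row (repeated n times) taking TCP to P with tool y axis at angle ya (deg, mod 180), tool down"""
    s,p0,R0,y0=st()
    p=p0 if p is None else np.array(p); R=R0 if R is None else R
    M=R.as_matrix(); y0=np.degrees(np.arctan2(M[1,1],M[0,1]))
    if ya is None: ya=y0
    ya=y0+(ya-y0+90)%180-90; a=np.radians(ya)
    y=np.array([np.cos(a),np.sin(a),0]);z=np.array([0,0,-1.]);Rt=Ro.from_matrix(np.c_[np.cross(y,z),y,z])
    d=(R.inv()*Rt).as_rotvec()/n; r=Ro.from_rotvec(d); S=sum((Ro.from_rotvec(d*k).as_matrix() for k in range(n)))
    dp=np.linalg.solve(S,R.inv().apply(np.array(P)-p))*100
    print('t %.2f'%s['t'],'tcp',p0.round(4),'ya %.1f'%y0,'| rows',n,'dp',dp.round(2),'dr',d.round(4),'max',np.linalg.norm(dp).round(2),np.degrees(np.linalg.norm(d)).round(2))
    return np.array(P),Rt
E
python3 - <<'E'
from h import *
plan([.626,-.031,.22],133,24)
E
```

```text
t 0.10 tcp [ 0.1441 -0.6332  0.2304] ya -77.2 | rows 24 dp [ 2.97 -1.32  0.04] dr [-0.0001 -0.     -0.0219] max 3.25 1.26
```

Call:
drive_tool --motion '[{"delta_pos": [2.97, -1.32, 0.04], "dr": [0, 0, -0.022], "claw": 0}, {"delta_pos": [2.97, -1.32, 0.04], "dr": [0, 0, -0.022], "claw": 0}, {"delta_pos": [2.97, -1.32, 0.04], "dr": [0, 0, -0.022], "claw": 0}, {"delta_pos": [2.97, -1.32, 0.04], "dr": [0, 0, -0.022], "claw": 0}, {"delta_pos": [2.97, -1.32, 0.04], "dr": [0, 0, -0.022], "claw": 0}, {"delta_pos": [2.97, -1.32, 0.04], "dr": [0, 0, -0.022], "claw": 0}, {"delta_pos": [2.97, -1.32, 0.04], "dr": [0, 0, -0.022], "claw": 0}, {"delta_pos": [2.97, -1.32, 0.04], "dr": [0, 0, -0.022], "claw": 0}]'

```text
t: 0.77
tool_pos: [0.3404, -0.4613, 0.2277]
tcp_rot: [0.98, 0.199, -0.0, -0.0]
contact_force: [0.6, -0.6, -0.1]
finger_gap: 0.0856
finger_force: 0.0
```

Call:
drive_tool --motion '[{"delta_pos": [2.97, -1.32, 0.04], "dr": [0, 0, -0.022], "claw": 0}, {"delta_pos": [2.97, -1.32, 0.04], "dr": [0, 0, -0.022], "claw": 0}, {"delta_pos": [2.97, -1.32, 0.04], "dr": [0, 0, -0.022], "claw": 0}, {"delta_pos": [2.97, -1.32, 0.04], "dr": [0, 0, -0.022], "claw": 0}, {"delta_pos": [2.97, -1.32, 0.04], "dr": [0, 0, -0.022], "claw": 0}, {"delta_pos": [2.97, -1.32, 0.04], "dr": [0, 0, -0.022], "claw": 0}, {"delta_pos": [2.97, -1.32, 0.04], "dr": [0, 0, -0.022], "claw": 0}, {"delta_pos": [2.97, -1.32, 0.04], "dr": [0, 0, -0.022], "claw": 0}]'

```text
t: 1.43
tool_pos: [0.5026, -0.2588, 0.2246]
tcp_rot: [0.959, 0.284, -0.0, -0.0]
contact_force: [-0.0, -0.4, -0.3]
finger_gap: 0.0854
finger_force: 0.0
```

Call:
drive_tool --motion '[{"delta_pos": [2.97, -1.32, 0.04], "dr": [0, 0, -0.022], "claw": 0}, {"delta_pos": [2.97, -1.32, 0.04], "dr": [0, 0, -0.022], "claw": 0}, {"delta_pos": [2.97, -1.32, 0.04], "dr": [0, 0, -0.022], "claw": 0}, {"delta_pos": [2.97, -1.32, 0.04], "dr": [0, 0, -0.022], "claw": 0}, {"delta_pos": [2.97, -1.32, 0.04], "dr": [0, 0, -0.022], "claw": 0}, {"delta_pos": [2.97, -1.32, 0.04], "dr": [0, 0, -0.022], "claw": 0}, {"delta_pos": [2.97, -1.32, 0.04], "dr": [0, 0, -0.022], "claw": 0}, {"delta_pos": [2.97, -1.32, 0.04], "dr": [0, 0, -0.022], "claw": 0}]'

```text
t: 2.1
tool_pos: [0.6268, -0.031, 0.2212]
tcp_rot: [0.93, 0.367, -0.0, -0.0]
contact_force: [0.9, 0.4, 0.9]
finger_gap: 0.0855
finger_force: 0.0
```

```bash
python3 - <<'E'
from h import *
plan([.626,-.031,.036],133,8); print(robot.state()['q'].round(2))
snap('wrist','w1')
E
```

```text
t 2.10 tcp [ 0.6268 -0.031   0.2212] ya -46.9 | rows 8 dp [-0.01 -0.01  2.31] dr [-0.0001  0.0001  0.0002] max 2.31 0.02
[ 0.53  0.54 -0.73  1.61  0.39  1.14 -1.11]
```

View pics/w1.png

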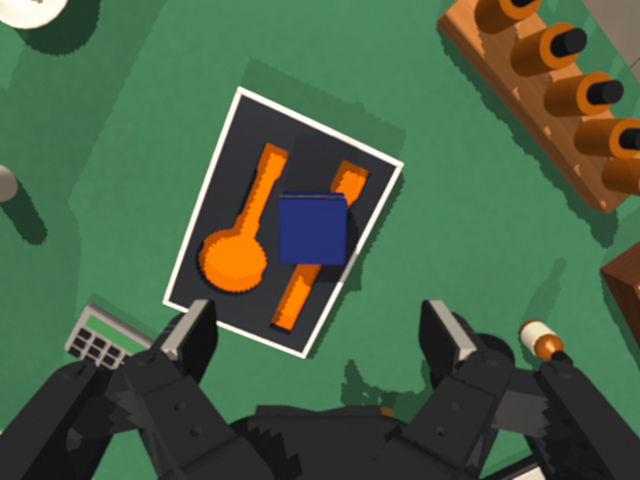

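The wrist view shows the box top square to the fingers, with corners at (279,197) and (345,264). The tray corners are at (240,89), (402,163), (306,357) and (164,301).

```bash
python3 - <<'E'
from h import *
B=world('w1',[(279,197),(346,197),(345,264),(280,264)],.07);print(B.tolist(),B.mean(0))
T=world('w1',[(240,89),(402,163),(305,357),(164,302)],.025);print(T.tolist(),T.mean(0))
e=B[1]-B[0];b=B.mean(0); print(np.degrees(np.arctan2(e[1],e[0])))
e=T[3]-T[0]+T[2]-T[1]; print('tray yaw',np.degrees(np.arctan2(e[1],e[0])))
plan([b[0],b[1],.038],np.degrees(np.arctan2((B[1]-B[0])[1],(B[1]-B[0])[0])),8)
E
```

```text
[[0.6214, 0.0077, 0.07], [0.6605, -0.0342, 0.07], [0.6162, -0.0764, 0.07], [0.5759, -0.0334, 0.07]] [ 0.6185   -0.034075  0.07    ]
[[0.6626, 0.0981, 0.025], [0.7178, -0.0586, 0.025], [0.4931, -0.1378, 0.025], [0.4386, 0.022, 0.025]] [ 0.578025 -0.019075  0.025   ]
-46.97980651529347
tray yaw -160.90870090436997
t 2.15 tcp [ 0.6286 -0.0216  0.2218] ya -46.3 | rows 8 dp [-0.21  0.03  2.3 ] dr [-0.0004 -0.0007  0.0014] max 2.31 0.1
```

Call:
drive_tool --motion '[{"delta_pos": [-0.3, 0.1, 2.3], "dr": [0, 0, 0], "claw": 0}, {"delta_pos": [-0.3, 0.1, 2.3], "dr": [0, 0, 0], "claw": 0}, {"delta_pos": [-0.3, 0.1, 2.3], "dr": [0, 0, 0], "claw": 0}, {"delta_pos": [-0.3, 0.1, 2.3], "dr": [0, 0, 0], "claw": 0}, {"delta_pos": [0, 0, 0], "dr": [0, 0, 0], "claw": 0}, {"delta_pos": [0, 0, 0], "dr": [0, 0, 0], "claw": 0}, {"delta_pos": [0, 0, 0], "dr": [0, 0, 0], "claw": 0}, {"delta_pos": [0, 0, 0], "dr": [0, 0, 0], "claw": 0}]'

```text
t: 2.82
tool_pos: [0.6219, -0.0429, 0.1316]
tcp_rot: [0.93, 0.367, 0.001, 0.0]
contact_force: [-0.6, 0.5, -0.0]
finger_gap: 0.0857
finger_force: 0.0
```

```bash
python3 - <<'E'
from h import *
plan([.619,-.033,.038],133,4); snap('wrist','w2'); plan([.619,-.033,.038],133,4)
E
```

```text
t 2.82 tcp [ 0.6219 -0.0429  0.1316] ya -46.9 | rows 4 dp [ 0.11 -0.23  2.34] dr [ 0.0005 -0.0006  0.0004] max 2.35 0.05
t 2.87 tcp [ 0.6219 -0.0429  0.1316] ya -46.9 | rows 4 dp [ 0.11 -0.23  2.34] dr [ 0.0005 -0.0006  0.0004] max 2.35 0.05
```

View pics/w2.png

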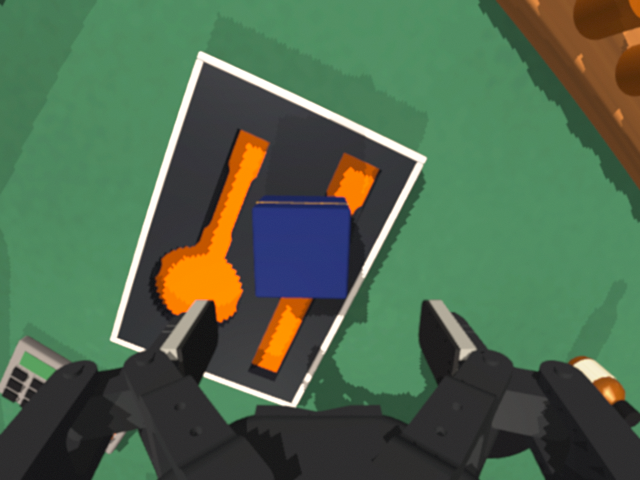

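Settled view: box top corners run from (254,204) to (349,297), and the tray corners are at (202,53), (426,158), (296,405) and (112,339).

```bash
python3 - <<'E'
from h import *
B=world('w2',[(254,204),(349,204),(349,297),(254,297)],.07);b=B.mean(0);print(B.tolist(),b)
T=world('w2',[(202,53),(426,158),(296,405),(112,339)],.025);print(T.tolist(),T.mean(0))
e=T[3]-T[0]+T[2]-T[1]; print('tray yaw',np.degrees(np.arctan2(e[1],e[0])), np.linalg.norm(T[3]-T[0]),np.linalg.norm(T[1]-T[0]))
plan([b[0],b[1],.038],133,4)
E
```

```text
[[0.6218, 0.0077, 0.07], [0.6607, -0.034, 0.07], [0.617, -0.0771, 0.07], [0.5747, -0.0319, 0.07]] [ 0.61855  -0.033825  0.07    ]
[[0.6636, 0.0989, 0.025], [0.7182, -0.0598, 0.025], [0.4955, -0.1364, 0.025], [0.4383, 0.0223, 0.025]] [ 0.5789  -0.01875  0.025  ]
tray yaw -161.12114405449512 0.2379656487814995 0.16782982452472506
t 2.87 tcp [ 0.6219 -0.0429  0.1316] ya -46.9 | rows 4 dp [ 0.09 -0.23  2.34] dr [ 0.0005 -0.0006  0.0004] max 2.35 0.05
```

Call:
drive_tool --motion '[{"delta_pos": [0.07, -0.18, 1.9], "dr": [0, 0, 0], "claw": 0}, {"delta_pos": [0.07, -0.18, 1.9], "dr": [0, 0, 0], "claw": 0}, {"delta_pos": [0.07, -0.18, 1.9], "dr": [0, 0, 0], "claw": 0}, {"delta_pos": [0.07, -0.18, 1.9], "dr": [0, 0, 0], "claw": 0}, {"delta_pos": [0.08, -0.2, 1.75], "dr": [0, 0, 0], "claw": 0}, {"delta_pos": [0, 0, 0], "dr": [0, 0, 0], "claw": 0}, {"delta_pos": [0, 0, 0], "dr": [0, 0, 0], "claw": 0}, {"delta_pos": [0, 0, 0], "dr": [0, 0, 0], "claw": 0.5}]' --force 30

```text
t: 3.53
tool_pos: [0.6182, -0.034, 0.0379]
tcp_rot: [0.93, 0.367, 0.001, 0.0]
contact_force: [0.1, 0.3, -0.5]
finger_gap: 0.0755
finger_force: 0.0
```

Call:
drive_tool --motion '[{"delta_pos": [0, 0, 0], "dr": [0, 0, 0], "claw": 0.6}, {"delta_pos": [0, 0, 0], "dr": [0, 0, 0], "claw": 0.6}, {"delta_pos": [0, 0, 0], "dr": [0, 0, 0], "claw": 0.6}, {"delta_pos": [0, 0, 0], "dr": [0, 0, 0], "claw": 0.6}, {"delta_pos": [0, 0, 0], "dr": [0, 0, 0], "claw": 0.6}, {"delta_pos": [0, 0, -0.5], "dr": [0, 0, 0], "claw": 0.6}, {"delta_pos": [0, 0, -1.5], "dr": [0, 0, 0], "claw": 0.6}, {"delta_pos": [0, 0, -3], "dr": [0, 0, 0], "claw": 0.6}]' --force 30

```text
t: 4.2
tool_pos: [0.6137, -0.0345, 0.0842]
tcp_rot: [0.93, 0.367, -0.003, -0.001]
contact_force: [0.6, 0.2, -1.5]
finger_gap: 0.0596
finger_force: 33.0
```

```bash
python3 - <<'E'
from h import *
plan([.609,-.316,.13],133,8)
E
```

```text
t 4.20 tcp [ 0.6137 -0.0345  0.0842] ya -46.9 | rows 8 dp [-2.45  2.53 -0.57] dr [-0.0006  0.0006  0.0002] max 3.56 0.05
```

Call:
drive_tool --motion '[{"delta_pos": [-2.5, 1.67, -0.9], "dr": [0, 0, 0], "claw": 0.6}, {"delta_pos": [-2.5, 1.67, -0.9], "dr": [0, 0, 0], "claw": 0.6}, {"delta_pos": [-2.5, 1.67, -0.9], "dr": [0, 0, 0], "claw": 0.6}, {"delta_pos": [-2.5, 1.67, -0.9], "dr": [0, 0, 0], "claw": 0.6}, {"delta_pos": [-2.5, 1.67, -0.9], "dr": [0, 0, 0], "claw": 0.6}, {"delta_pos": [-2.5, 1.67, -0.9], "dr": [0, 0, 0], "claw": 0.6}, {"delta_pos": [-2.5, 1.67, -0.9], "dr": [0, 0, 0], "claw": 0.6}, {"delta_pos": [-2.5, 1.67, -0.9], "dr": [0, 0, 0], "claw": 0.6}]'

```text
t: 4.87
tool_pos: [0.5613, -0.2698, 0.1599]
tcp_rot: [0.93, 0.367, 0.0, 0.0]
contact_force: [1.2, -0.4, -0.8]
finger_gap: 0.0596
finger_force: 33.2
```

Call:
drive_tool --motion '[{"delta_pos": [-2.5, 1.67, -0.9], "dr": [0, 0, 0], "claw": 0.6}, {"delta_pos": [-2.5, 1.67, -0.9], "dr": [0, 0, 0], "claw": 0.6}, {"delta_pos": [-2.5, 1.67, -0.9], "dr": [0, 0, 0], "claw": 0.6}, {"delta_pos": [-2.5, 1.67, -0.9], "dr": [0, 0, 0], "claw": 0.6}, {"delta_pos": [0, 0, 0], "dr": [0, 0, 0], "claw": 0.6}, {"delta_pos": [0, 0, 0], "dr": [0, 0, 0], "claw": 0.6}, {"delta_pos": [0, 0, 0], "dr": [0, 0, 0], "claw": 0.6}, {"delta_pos": [0, 0, 0], "dr": [0, 0, 0], "claw": 0.6}]'

```text
t: 5.53
tool_pos: [0.535, -0.3836, 0.1945]
tcp_rot: [0.93, 0.368, 0.0, -0.0]
contact_force: [0.1, 0.1, -1.4]
finger_gap: 0.0597
finger_force: 33.2
```

```bash
python3 - <<'E'
from h import *
plan([.609,-.316,.13],133,8); snap('wrist','w3')
E
```

```text
t 5.53 tcp [ 0.535  -0.3836  0.1945] ya -46.8 | rows 8 dp [1.25 0.02 0.81] dr [-0.0001 -0.0001  0.0004] max 1.49 0.03
```

View pics/w3.png

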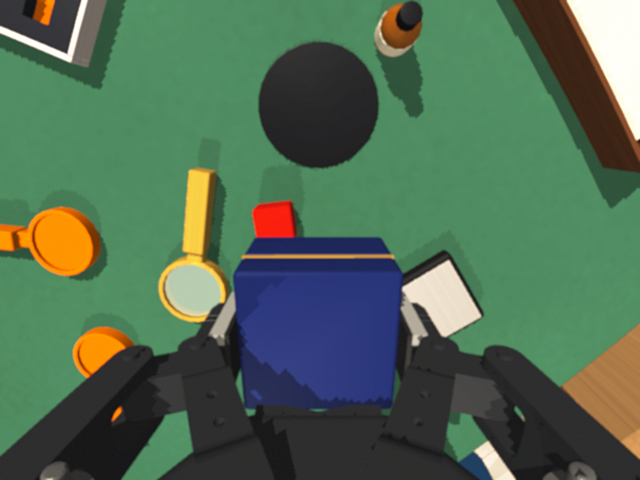

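The pad centre is at (319,104) and the bottle top at (409,15). The brass magnifier handle runs from (202,169) to about (196,254), and its lens centre is at (194,289).

```bash
python3 - <<'E'
from h import *
P=world('w3',[(319,104),(259,104),(379,104),(319,41),(319,167)],.003);print(P.tolist())
H=world('w3',[(190,168),(215,171),(207,256),(184,254)],.023);L=world('w3',[(194,289)],.015);print(H.tolist(),L)
f=(H[0]+H[1])/2;n=(H[2]+H[3])/2;d=L[0]-f;print('mag yaw',np.degrees(np.arctan2(d[1],d[0])),np.hypot(*d[:2]), 'hand',f,n)
p=P[1:].mean(0); print(p); plan([p[0],p[1],.1],133,4)
print(world('w3',[(274,218)],.03))
E
```

```text
[[0.6101, -0.3163, 0.003], [0.5729, -0.2764, 0.003], [0.6476, -0.3559, 0.003], [0.6484, -0.2802, 0.003], [0.5689, -0.3551, 0.003]]
[[0.4904, -0.2694, 0.023], [0.5038, -0.2878, 0.023], [0.4346, -0.3326, 0.023], [0.4208, -0.3149, 0.023]] [[ 0.3929 -0.3448  0.015 ]]
mag yaw -147.5715232426241 0.123450718912447 hand [ 0.4971 -0.2786  0.023 ] [ 0.4277  -0.32375  0.023  ]
[ 0.60945 -0.3169   0.003  ]
t 5.58 tcp [ 0.5351 -0.3835  0.1944] ya -46.8 | rows 4 dp [2.49 0.06 2.36] dr [-0.0002 -0.0002  0.001 ] max 3.43 0.06
[[ 0.5093 -0.3548  0.03  ]]
```

Call:
drive_tool --motion '[{"delta_pos": [2.5, 0.06, 1.2], "dr": [0, 0, 0], "claw": 0.6}, {"delta_pos": [2.5, 0.06, 1.2], "dr": [0, 0, 0], "claw": 0.6}, {"delta_pos": [2.5, 0.06, 1.2], "dr": [0, 0, 0], "claw": 0.6}, {"delta_pos": [2.5, 0.06, 1.2], "dr": [0, 0, 0], "claw": 0.6}, {"delta_pos": [0, 0, 2.5], "dr": [0, 0, 0], "claw": 0.6}, {"delta_pos": [0, 0, 2.5], "dr": [0, 0, 0], "claw": 0.6}, {"delta_pos": [0, 0, 2.5], "dr": [0, 0, 0], "claw": 0.6}, {"delta_pos": [0, 0, 2.5], "dr": [0, 0, 0], "claw": 0.6}]'

```text
t: 6.25
tool_pos: [0.6098, -0.3169, 0.0452]
tcp_rot: [0.93, 0.368, 0.0, -0.0]
contact_force: [0.2, 0.6, -0.9]
finger_gap: 0.0591
finger_force: 33.2
```

Call:
drive_tool --motion '[{"delta_pos": [0, 0, 1.0], "dr": [0, 0, 0], "claw": 0.6}, {"delta_pos": [0, 0, 1.0], "dr": [0, 0, 0], "claw": 0.6}, {"delta_pos": [0, 0, 0.4], "dr": [0, 0, 0], "claw": 0.6}, {"delta_pos": [0, 0, 0], "dr": [0, 0, 0], "claw": 0.6}, {"delta_pos": [0, 0, 0], "dr": [0, 0, 0], "claw": 0.6}, {"delta_pos": [0, 0, 0], "dr": [0, 0, 0], "claw": 0.6}, {"delta_pos": [0, 0, 0], "dr": [0, 0, 0], "claw": 0.6}, {"delta_pos": [0, 0, 0], "dr": [0, 0, 0], "claw": 0.6}]'

```text
t: 6.92
tool_pos: [0.6099, -0.3193, 0.0234]
tcp_rot: [0.93, 0.367, 0.001, 0.001]
contact_force: [1.0, 0.6, -0.6]
finger_gap: 0.0597
finger_force: 33.1
```

```bash
python3 - <<'E'
from h import *
plan([.6097,-.3166,.016],133,1)
E
```

```text
t 6.92 tcp [ 0.6099 -0.3193  0.0234] ya -46.9 | rows 1 dp [ 0.17 -0.21  0.74] dr [ 0.0017 -0.0005  0.0011] max 0.79 0.12
```

Call:
drive_tool --motion '[{"delta_pos": [0.1, -0.15, 0.35], "dr": [0, 0, 0], "claw": 0.6}, {"delta_pos": [0.05, -0.05, 0.3], "dr": [0, 0, 0], "claw": 0.6}, {"delta_pos": [0, 0, 0.05], "dr": [0, 0, 0], "claw": 0.6}, {"delta_pos": [0, 0, 0], "dr": [0, 0, 0], "claw": 0.6}, {"delta_pos": [0, 0, 0], "dr": [0, 0, 0], "claw": 0.6}, {"delta_pos": [0, 0, 0], "dr": [0, 0, 0], "claw": 0.25}, {"delta_pos": [0, 0, 0], "dr": [0, 0, 0], "claw": 0.15}, {"delta_pos": [0, 0, 0], "dr": [0, 0, 0], "claw": 0.1}]'

```text
t: 7.58
tool_pos: [0.609, -0.3163, 0.0151]
tcp_rot: [0.93, 0.367, 0.0, -0.0]
contact_force: [-0.1, 0.0, 0.4]
finger_gap: 0.0765
finger_force: 0.0
```

Call:
drive_tool --motion '[{"delta_pos": [0, 0, 0], "dr": [0, 0, 0], "claw": 0.1}, {"delta_pos": [0, 0, -1], "dr": [0, 0, 0], "claw": 0.1}, {"delta_pos": [0, 0, -2.5], "dr": [0, 0, 0], "claw": 0.1}, {"delta_pos": [0, 0, -4], "dr": [0, 0, 0], "claw": 0.1}, {"delta_pos": [0, 0, -4], "dr": [0, 0, 0], "claw": 0.1}, {"delta_pos": [-2, 0, -3], "dr": [0, 0, 0], "claw": 0.1}, {"delta_pos": [-3, 0, 0], "dr": [0, 0, 0], "claw": 0.1}, {"delta_pos": [0, 0, 0], "dr": [0, 0, 0], "claw": 0.1}]'

```text
t: 8.25
tool_pos: [0.5697, -0.3576, 0.1636]
tcp_rot: [0.931, 0.364, -0.001, 0.004]
contact_force: [-1.7, -2.3, -1.3]
finger_gap: 0.0771
finger_force: 0.0
```

```bash
python3 - <<'E'
from h import *
snap('scene','s1');a=cv2.imread('pics/s1.png')[165:350,130:360]; cv2.imwrite('pics/s1c.png',cv2.resize(a,None,fx=3.4,fy=3.2,interpolation=cv2.INTER_CUBIC))
yaw=np.radians(-161.1);X=np.array([np.cos(yaw),np.sin(yaw),0]);Y=np.array([-X[1],X[0],0])
c=np.array([.5790,-.0188,0])
print('mandseat',c+.045*Y,'magseat',c-.032*Y,X,Y)
plan([.53,.31,.2],123,24)
E
```

```text
mandseat [ 0.59357628 -0.06137384  0.        ] magseat [0.56863464 0.01147473 0.        ] [-0.94608536 -0.32391742  0.        ] [ 0.32391742 -0.94608536  0.        ]
t 8.30 tcp [ 0.5701 -0.3554  0.162 ] ya -47.3 | rows 24 dp [ 1.58 -2.29 -0.16] dr [0.0001 0.0001 0.0071] max 2.79 0.41
```

View pics/s1c.png

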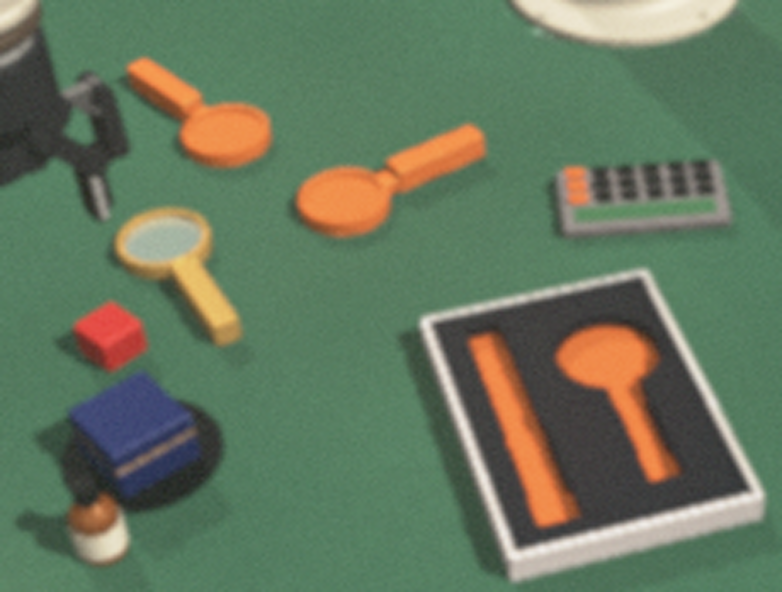

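The box stands on the pad and both cutouts are clear, with the mandrel's wide end away from the robot and the lens cutout nearest it. The brass magnifier hasn't moved, so the mandrel is next.

```bash
python3 - <<'E'
from h import *
plan([.44,.31,.2],-71.7,21)
E
```

```text
t 8.30 tcp [ 0.5701 -0.3554  0.162 ] ya -47.3 | rows 21 dp [ 1.11 -3.06 -0.19] dr [0.0002 0.0001 0.0203] max 3.26 1.16
```

Call:
drive_tool --motion '[{"delta_pos": [1.1, -3.06, -0.2], "dr": [0, 0, 0.02], "claw": 0}, {"delta_pos": [1.1, -3.06, -0.2], "dr": [0, 0, 0.02], "claw": 0}, {"delta_pos": [1.1, -3.06, -0.2], "dr": [0, 0, 0.02], "claw": 0}, {"delta_pos": [1.1, -3.06, -0.2], "dr": [0, 0, 0.02], "claw": 0}, {"delta_pos": [1.1, -3.06, -0.2], "dr": [0, 0, 0.02], "claw": 0}, {"delta_pos": [1.1, -3.06, -0.2], "dr": [0, 0, 0.02], "claw": 0}, {"delta_pos": [1.1, -3.06, -0.2], "dr": [0, 0, 0.02], "claw": 0}, {"delta_pos": [1.1, -3.06, -0.2], "dr": [0, 0, 0.02], "claw": 0}]'

```text
t: 8.97
tool_pos: [0.4857, -0.1032, 0.1763]
tcp_rot: [0.957, 0.291, -0.0, -0.0]
contact_force: [-0.2, 1.5, 0.1]
finger_gap: 0.0854
finger_force: 0.0
```

Call:
drive_tool --motion '[{"delta_pos": [1.1, -3.06, -0.2], "dr": [0, 0, 0.02], "claw": 0}, {"delta_pos": [1.1, -3.06, -0.2], "dr": [0, 0, 0.02], "claw": 0}, {"delta_pos": [1.1, -3.06, -0.2], "dr": [0, 0, 0.02], "claw": 0}, {"delta_pos": [1.1, -3.06, -0.2], "dr": [0, 0, 0.02], "claw": 0}, {"delta_pos": [1.1, -3.06, -0.2], "dr": [0, 0, 0.02], "claw": 0}, {"delta_pos": [1.1, -3.06, -0.2], "dr": [0, 0, 0.02], "claw": 0}, {"delta_pos": [1.1, -3.06, -0.2], "dr": [0, 0, 0.02], "claw": 0}, {"delta_pos": [1.1, -3.06, -0.2], "dr": [0, 0, 0.02], "claw": 0}]'

```text
t: 9.63
tool_pos: [0.4399, 0.1525, 0.1925]
tcp_rot: [0.977, 0.214, -0.0, 0.0]
contact_force: [1.0, 0.8, -0.5]
finger_gap: 0.0856
finger_force: 0.0
```

Call:
drive_tool --motion '[{"delta_pos": [1.1, -3.06, -0.2], "dr": [0, 0, 0.02], "claw": 0}, {"delta_pos": [1.1, -3.06, -0.2], "dr": [0, 0, 0.02], "claw": 0}, {"delta_pos": [1.1, -3.06, -0.2], "dr": [0, 0, 0.02], "claw": 0}, {"delta_pos": [1.1, -3.06, -0.2], "dr": [0, 0, 0.02], "claw": 0}, {"delta_pos": [1.1, -3.06, -0.2], "dr": [0, 0, 0.02], "claw": 0}, {"delta_pos": [0, 0, 0], "dr": [0, 0, 0], "claw": 0}, {"delta_pos": [0, 0, 0], "dr": [0, 0, 0], "claw": 0}, {"delta_pos": [0, 0, 0], "dr": [0, 0, 0], "claw": 0}]'

```text
t: 10.3
tool_pos: [0.4326, 0.3128, 0.2018]
tcp_rot: [0.986, 0.166, -0.001, 0.0]
contact_force: [0.3, -0.9, 0.1]
finger_gap: 0.0853
finger_force: 0.0
```

```bash
cat > find.py <<'E'
from h import *
def blob(f,lo,hi,roi=None):
    p=np.load(f'pics/{f}.npz')['p'];h=cv2.cvtColor(p,cv2.COLOR_RGB2HSV)
    m=cv2.inRange(h,np.array(lo),np.array(hi));m=cv2.morphologyEx(m,cv2.MORPH_OPEN,np.ones((3,3)));m=cv2.morphologyEx(m,cv2.MORPH_CLOSE,np.ones((5,5)))
    n,l,s,c=cv2.connectedComponentsWithStats(m)
    out=[]
    for i in np.argsort(-s[1:,4])[:6]+1:
        pts=np.argwhere(l==i)[:,::-1].astype(np.float32); r=cv2.minAreaRect(pts); out.append((s[i].tolist(),r))
    return out
E
python3 - <<'E'
from find import *
plan([.44,.31,.2],-71.7,4); print(robot.state()['q'].round(2))
snap('wrist','w4')
for b,r in blob('w4',(3,70,30),(18,220,190)): print(b,np.round(cv2.boxPoints(r),1).tolist())
E
```

```text
t 10.30 tcp [0.4326 0.3128 0.2018] ya -70.9 | rows 4 dp [0.15 0.13 0.05] dr [0.0001 0.0003 0.0035] max 0.2 0.2
[-0.    0.41 -0.84  1.86  0.36  1.02 -2.23]
[299, 98, 29, 92, 2556] [[299.0, 98.0], [327.0, 98.0], [327.0, 189.0], [299.0, 189.0]]
[638, 193, 2, 4, 8] [[638.0, 193.0], [639.0, 193.0], [639.0, 196.0], [638.0, 196.0]]
```

View pics/w4.png

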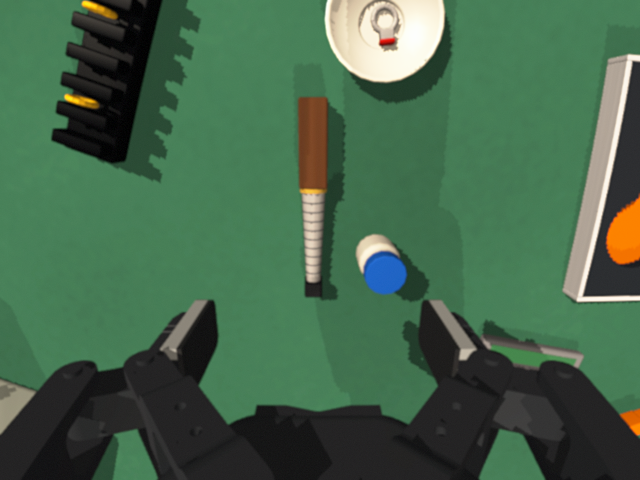

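The view shows the mandrel handle from (313,97) to (313,190) and its tip at (314,297). The jar at (385,270) is clear of the handle.

```bash
python3 - <<'E'
from h import *
H=world('w4',[(299,97.5),(327.5,97.5),(327,189.5),(299.5,189.5),(314,297)],.026);print(H.tolist())
e=(H[0]+H[1])/2;j=(H[2]+H[3])/2;t=H[4];d=t-e;print(np.linalg.norm(j-e),np.linalg.norm(d),'yaw',np.degrees(np.arctan2(d[1],d[0])))
u=d/np.linalg.norm(d);c=e+u*.095;g=c-u*.040;print('c',c,'grip',g)
yw=np.degrees(np.arctan2(d[1],d[0]))
plan([g[0],g[1],.011],yw+90,8)
E
```

```text
[[0.5271, 0.3614, 0.026], [0.5351, 0.3382, 0.026], [0.4598, 0.312, 0.026], [0.4515, 0.3359, 0.026], [0.3527, 0.2879, 0.026]]
0.07975540734019233 0.1888337099143053 yaw -160.8646017492351
c [0.44134908 0.31865884 0.026     ] grip [0.47913894 0.33177091 0.026     ]
t 10.35 tcp [0.4331 0.3118 0.2018] ya -71.0 | rows 8 dp [ 0.63 -0.05  2.38] dr [ 0.0001  0.0001 -0.0003] max 2.47 0.02
```

Call:
drive_tool --motion '[{"delta_pos": [0.8, -0.05, 2.7], "dr": [0, 0, 0], "claw": 0}, {"delta_pos": [0.8, -0.05, 2.7], "dr": [0, 0, 0], "claw": 0}, {"delta_pos": [0.8, -0.05, 2.7], "dr": [0, 0, 0], "claw": 0}, {"delta_pos": [0.8, -0.05, 2.7], "dr": [0, 0, 0], "claw": 0}, {"delta_pos": [0.8, -0.05, 2.7], "dr": [0, 0, 0], "claw": 0}, {"delta_pos": [0.8, -0.05, 2.7], "dr": [0, 0, 0], "claw": 0}, {"delta_pos": [0.2, -0.05, 2], "dr": [0, 0, 0], "claw": 0}, {"delta_pos": [0, 0, 0.8], "dr": [0, 0, 0], "claw": 0}]' --force 80

```text
t: 11.02
tool_pos: [0.4791, 0.3292, 0.009]
tcp_rot: [0.987, 0.164, -0.002, 0.001]
contact_force: [0.0, -0.3, 0.5]
finger_gap: 0.0852
finger_force: 0.0
```

Call:
drive_tool --motion '[{"delta_pos": [0, 0, 0], "dr": [0, 0, 0], "claw": 0.4}, {"delta_pos": [0, 0, 0], "dr": [0, 0, 0], "claw": 0.9}, {"delta_pos": [0, 0, 0], "dr": [0, 0, 0], "claw": 0.9}, {"delta_pos": [0, 0, 0], "dr": [0, 0, 0], "claw": 0.9}, {"delta_pos": [0, 0, 0], "dr": [0, 0, 0], "claw": 0.9}, {"delta_pos": [0, 0, 0], "dr": [0, 0, 0], "claw": 0.9}, {"delta_pos": [0, 0, 0], "dr": [0, 0, 0], "claw": 0.9}, {"delta_pos": [0, 0, 0], "dr": [0, 0, 0], "claw": 0.9}]' --force 80

```text
t: 11.68
tool_pos: [0.4804, 0.3332, 0.0141]
tcp_rot: [0.986, 0.165, 0.001, -0.0]
contact_force: [-0.5, -1.9, 6.9]
finger_gap: 0.0235
finger_force: 79.5
```

```bash
python3 - <<'E'
from h import *
plan([.4791,.3318,.011],None,1)
E
```

```text
t 11.68 tcp [0.4804 0.3332 0.0141] ya -71.0 | rows 1 dp [-0.17  0.09  0.31] dr [-0.0002 -0.0028 -0.    ] max 0.37 0.16
```

Call:
drive_tool --motion '[{"delta_pos": [0, 0, -1.0], "dr": [0, 0, 0], "claw": 0.9}, {"delta_pos": [0, 0, -2], "dr": [0, 0, 0], "claw": 0.9}, {"delta_pos": [0, 0, -3], "dr": [0, 0, 0], "claw": 0.9}, {"delta_pos": [0, 0, -4], "dr": [0, 0, 0], "claw": 0.9}, {"delta_pos": [0, 0, -4], "dr": [0, 0, 0], "claw": 0.9}, {"delta_pos": [0, 0, -2], "dr": [0, 0, 0], "claw": 0.9}, {"delta_pos": [0, 0, -1], "dr": [0, 0, 0], "claw": 0.9}, {"delta_pos": [-0.7, 3.1, -0.3], "dr": [0, 0, 0], "claw": 0.9}]' --force 80

```text
t: 12.35
tool_pos: [0.4816, 0.3087, 0.189]
tcp_rot: [0.986, 0.169, 0.003, -0.004]
contact_force: [0.6, 2.3, -2.1]
finger_gap: 0.0233
finger_force: 79.2
```

Call:
drive_tool --motion '[{"delta_pos": [-0.7, 3.1, -0.3], "dr": [0, 0, 0], "claw": 0.9}, {"delta_pos": [-0.7, 3.1, -0.3], "dr": [0, 0, 0], "claw": 0.9}, {"delta_pos": [-0.7, 3.1, -0.3], "dr": [0, 0, 0], "claw": 0.9}, {"delta_pos": [-0.7, 3.1, -0.3], "dr": [0, 0, 0], "claw": 0.9}, {"delta_pos": [-0.7, 3.1, -0.3], "dr": [0, 0, 0], "claw": 0.9}, {"delta_pos": [-0.7, 3.1, -0.3], "dr": [0, 0, 0], "claw": 0.9}, {"delta_pos": [-0.7, 3.1, -0.3], "dr": [0, 0, 0], "claw": 0.9}, {"delta_pos": [-0.7, 3.1, -0.3], "dr": [0, 0, 0], "claw": 0.9}]'

```text
t: 13.02
tool_pos: [0.5096, 0.0463, 0.2086]
tcp_rot: [0.986, 0.165, -0.001, 0.0]
contact_force: [0.3, -0.4, -2.3]
finger_gap: 0.0239
finger_force: 79.2
```

Call:
drive_tool --motion '[{"delta_pos": [-0.7, 3.1, -0.3], "dr": [0, 0, 0], "claw": 0.9}, {"delta_pos": [-0.7, 3.1, -0.3], "dr": [0, 0, 0], "claw": 0.9}, {"delta_pos": [0, 0, 0], "dr": [0, 0, 0], "claw": 0.9}, {"delta_pos": [0, 0, 0], "dr": [0, 0, 0], "claw": 0.9}, {"delta_pos": [0, 0, 0], "dr": [0, 0, 0], "claw": 0.9}, {"delta_pos": [0, 0, 0], "dr": [0, 0, 0], "claw": 0.9}, {"delta_pos": [0, 0, 0], "dr": [0, 0, 0], "claw": 0.9}, {"delta_pos": [0, 0, 0], "dr": [0, 0, 0], "claw": 0.9}]'

```text
t: 13.68
tool_pos: [0.5175, -0.0136, 0.2151]
tcp_rot: [0.986, 0.166, -0.0, -0.0]
contact_force: [0.5, -0.0, -3.2]
finger_gap: 0.0237
finger_force: 79.3
```

```bash
python3 - <<'E'
from find import *
plan([.5157,-.0193,.2],-71.1,1); print(robot.state()['finger_gap'])
snap('wrist','w5')
for b,r in blob('w5',(5,180,90),(18,255,255)): print('or',b,np.round(cv2.boxPoints(r),1).tolist())
p=np.load('pics/w5.npz')['p'];h=cv2.cvtColor(p,cv2.COLOR_RGB2HSV)
m=((h[...,1]<70)&(h[...,2]<90)).astype(np.uint8); m[300:]=0   # foam
m=cv2.morphologyEx(m,cv2.MORPH_OPEN,np.ones((3,3))); n,l,s,c=cv2.connectedComponentsWithStats(m)
for i in np.argsort(-s[1:,4])[:3]+1: print('foam',s[i],cv2.boxPoints(cv2.minAreaRect(np.argwhere(l==i)[:,::-1].astype(np.float32))).round(1).tolist())
E
```

```text
t 13.68 tcp [ 0.5175 -0.0136  0.2151] ya -70.8 | rows 1 dp [-0.36  0.48  1.51] dr [-0.0003  0.0001  0.0044] max 1.63 0.25
0.023658521621254876
or [373, 44, 38, 209, 5379] [[371.8999938964844, 251.8000030517578], [379.3999938964844, 43.0], [410.79998779296875, 44.099998474121094], [403.20001220703125, 252.89999389648438]]
or [273, 61, 69, 165, 3869] [[267.6000061035156, 222.5], [295.8999938964844, 56.900001525878906], [360.79998779296875, 68.0], [332.5, 233.60000610351562]]
or [444, 446, 39, 34, 381] [[442.79998779296875, 451.29998779296875], [449.0, 444.29998779296875], [484.8999938964844, 475.70001220703125], [478.70001220703125, 482.79998779296875]]
or [417, 415, 8, 8, 44] [[417.0, 415.0], [424.0, 415.0], [424.0, 422.0], [417.0, 422.0]]
or [278, 381, 3, 4, 12] [[278.0, 381.0], [280.0, 381.0], [280.0, 384.0], [278.0, 384.0]]
or [638, 150, 2, 6, 12] [[638.0, 150.0], [639.0, 150.0], [639.0, 155.0], [638.0, 155.0]]
foam [  254    21   183   249 26302] [[252.3000030517578, 267.8999938964844], [254.0, 20.399999618530273], [436.0, 21.600000381469727], [434.3999938964844, 269.20001220703125]]
foam [ 558  174   82   95 2445] [[543.7999877929688, 248.3000030517578], [588.0, 157.5], [641.2000122070312, 183.39999389648438], [597.0, 274.20001220703125]]
foam [27 15  3  5 15] [[27.0, 15.0], [29.0, 15.0], [29.0, 19.0], [27.0, 19.0]]
```

View pics/w5.png

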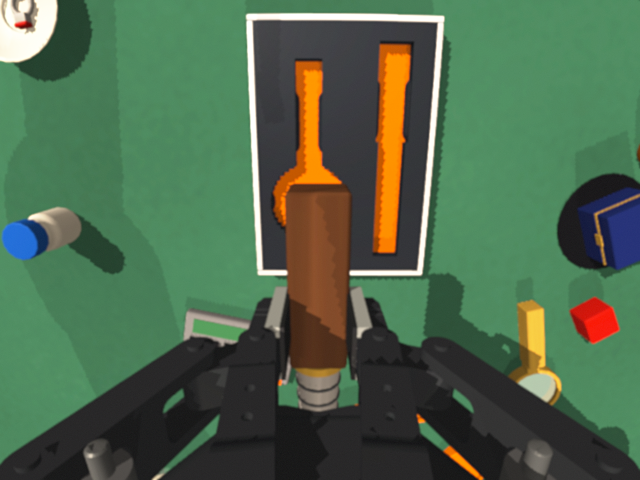

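The handle is gripped in the middle with the mandrel cutout at (395,45)–(385,252). The tray's outer corners are at (247,15), (444,17), (421,273) and (260,275). The handle may be tilted, so I'll check that with depth.

```bash
python3 - <<'E'
from h import *
print(world('w5',[(320,192),(320,230),(320,270),(320,310),(320,350),(300,230),(340,230)]).tolist())
T=world('w5',[(247,15),(444,17),(421,273),(260,275)],.025);print(T.tolist(),T.mean(0))
e=T[3]-T[0]+T[2]-T[1]; print('tray yaw',np.degrees(np.arctan2(e[1],e[0])), np.linalg.norm(T[3]-T[0]),np.linalg.norm(T[1]-T[0]))
C=world('w5',[(380,43),(411,44),(403,253),(372,252)],.025);print('cut',C.tolist())
H=world('w5',[(287.5,186),(352,186),(347,366),(292.5,366)]);print(H.tolist())
E
```

```text
[[0.5691, 0.0025, 0.2271], [0.5551, -0.0023, 0.2277], [0.5395, -0.0078, 0.2284], [0.5217, -0.014, 0.2269], [0.5037, -0.0203, 0.228], [0.5527, 0.0051, 0.2283], [0.5578, -0.0097, 0.2281]]
[[0.6629, 0.1001, 0.025], [0.7182, -0.0605, 0.025], [0.4932, -0.1368, 0.025], [0.4364, 0.0205, 0.025]] [ 0.577675 -0.019175  0.025   ]
tray yaw -160.95054108853003 0.24008000749750075 0.1698542021852859
cut [[0.6794, -0.0159, 0.025], [0.688, -0.0417, 0.025], [0.5073, -0.1102, 0.025], [0.4979, -0.0798, 0.025]]
[[0.5317, 0.022, 0.0134], [0.554, -0.0366, 0.0264], [0.3447, -0.1125, 0.0013], [0.492, -0.0114, 0.2283]]
```

```bash
python3 - <<'E'
from h import *
plan([.6288,-.0480,.065],-71.0,7)
E
```

```text
t 13.73 tcp [ 0.5176 -0.0138  0.2152] ya -70.9 | rows 7 dp [1.34 0.98 2.14] dr [-0.      0.      0.0003] max 2.71 0.02
```

Call:
drive_tool --motion '[{"delta_pos": [1.34, 0.98, 2.1], "dr": [0, 0, 0], "claw": 0.9}, {"delta_pos": [1.34, 0.98, 2.1], "dr": [0, 0, 0], "claw": 0.9}, {"delta_pos": [1.34, 0.98, 2.1], "dr": [0, 0, 0], "claw": 0.9}, {"delta_pos": [1.34, 0.98, 2.1], "dr": [0, 0, 0], "claw": 0.9}, {"delta_pos": [1.34, 0.98, 2.1], "dr": [0, 0, 0], "claw": 0.9}, {"delta_pos": [1.34, 0.98, 2.1], "dr": [0, 0, 0], "claw": 0.9}, {"delta_pos": [1.34, 0.98, 2.1], "dr": [0, 0, 0.002], "claw": 0.9}, {"delta_pos": [0, 0, 0], "dr": [0, 0, 0], "claw": 0.9}]'

```text
t: 14.4
tool_pos: [0.6286, -0.0503, 0.0632]
tcp_rot: [0.987, 0.164, -0.002, -0.001]
contact_force: [-0.4, -0.9, -2.0]
finger_gap: 0.0239
finger_force: 79.2
```

Call:
drive_tool --motion '[{"delta_pos": [0, 0, 0], "dr": [0, 0, 0], "claw": 0.9}, {"delta_pos": [0, 0, 0], "dr": [0, 0, 0], "claw": 0.9}, {"delta_pos": [0, 0, 0], "dr": [0, 0, 0], "claw": 0.9}, {"delta_pos": [0, 0, 0], "dr": [0, 0, 0], "claw": 0.9}, {"delta_pos": [0, 0, 0], "dr": [0, 0, 0], "claw": 0.9}, {"delta_pos": [0, 0, 0], "dr": [0, 0, 0], "claw": 0.9}, {"delta_pos": [0, 0, 0], "dr": [0, 0, 0], "claw": 0.9}, {"delta_pos": [0, 0, 0], "dr": [0, 0, 0], "claw": 0.9}]'

```text
t: 15.07
tool_pos: [0.6289, -0.0494, 0.0686]
tcp_rot: [0.986, 0.164, 0.0, 0.0]
contact_force: [-0.1, 0.1, -3.0]
finger_gap: 0.0241
finger_force: 79.2
```

```bash
python3 - <<'E'
from h import *
plan([.6288,-.0480,.04],-71.0,1)
snap('side','d1'); snap('scene','s2')
plan([.6288,-.0480,.04],-71.0,1)
E
```

```text
t 15.07 tcp [ 0.6289 -0.0494  0.0686] ya -71.1 | rows 1 dp [ 0.04 -0.14  2.86] dr [ 0.0004 -0.0004 -0.0019] max 2.87 0.11
t 15.17 tcp [ 0.6288 -0.0494  0.0684] ya -71.1 | rows 1 dp [ 0.04 -0.13  2.84] dr [ 0.0002 -0.0002 -0.0018] max 2.84 0.11
```

Call:
drive_tool --motion '[{"delta_pos": [0.05, -0.14, 0.8], "dr": [0, 0, -0.002], "claw": 0.9}, {"delta_pos": [0, 0, 0.8], "dr": [0, 0, 0], "claw": 0.9}, {"delta_pos": [0, 0, 0.7], "dr": [0, 0, 0], "claw": 0.9}, {"delta_pos": [0, 0, 0], "dr": [0, 0, 0], "claw": 0.9}, {"delta_pos": [0, 0, 0.3], "dr": [0, 0, 0], "claw": 0.9}, {"delta_pos": [0, 0, 0.3], "dr": [0, 0, 0], "claw": 0.9}, {"delta_pos": [0, 0, 0.3], "dr": [0, 0, 0], "claw": 0.9}, {"delta_pos": [0, 0, 0], "dr": [0, 0, 0], "claw": 0.9}]'

```text
t: 15.83
tool_pos: [0.6286, -0.0478, 0.0356]
tcp_rot: [0.986, 0.165, -0.0, -0.0]
contact_force: [0.2, 0.9, -2.0]
finger_gap: 0.0241
finger_force: 79.3
```

Call:
drive_tool --motion '[{"delta_pos": [0, 0, 0], "dr": [0, 0, 0], "claw": 0.9}, {"delta_pos": [0, 0, 0], "dr": [0, 0, 0], "claw": 0.9}, {"delta_pos": [0, 0, 0], "dr": [0, 0, 0], "claw": 0.9}, {"delta_pos": [0, 0, 0], "dr": [0, 0, 0], "claw": 0.9}, {"delta_pos": [0, 0, 0], "dr": [0, 0, 0], "claw": 0.9}, {"delta_pos": [0, 0, 0], "dr": [0, 0, 0], "claw": 0.9}, {"delta_pos": [0, 0, 0], "dr": [0, 0, 0], "claw": 0.9}, {"delta_pos": [0, 0, 0], "dr": [0, 0, 0], "claw": 0.9}]'

```text
t: 16.5
tool_pos: [0.6288, -0.0478, 0.0362]
tcp_rot: [0.986, 0.165, 0.0, 0.0]
contact_force: [-0.3, -0.2, -1.9]
finger_gap: 0.0234
finger_force: 79.3
```

```bash
python3 - <<'E'
from h import *
plan([.6288,-.0480,.026],-71.0,1);s=robot.state();print(s['contact_force'],s['moment'])
E
```

```text
t 16.50 tcp [ 0.6288 -0.0478  0.0362] ya -71.0 | rows 1 dp [-0.01  0.02  1.02] dr [ 0.     -0.      0.0002] max 1.02 0.01
[-0.34155188 -0.19619341 -1.85498038] [-0.00138681 -0.01418809  0.00793415]
```

Call:
drive_tool --motion '[{"delta_pos": [0, 0, 0.15], "dr": [0, 0, 0], "claw": 0.9}, {"delta_pos": [0, 0, 0.15], "dr": [0, 0, 0], "claw": 0.9}, {"delta_pos": [0, 0, 0.15], "dr": [0, 0, 0], "claw": 0.9}, {"delta_pos": [0, 0, 0.1], "dr": [0, 0, 0], "claw": 0.9}, {"delta_pos": [0, 0, 0], "dr": [0, 0, 0], "claw": 0.9}, {"delta_pos": [0, 0, 0], "dr": [0, 0, 0], "claw": 0.9}, {"delta_pos": [0, 0, 0], "dr": [0, 0, 0], "claw": 0.9}, {"delta_pos": [0, 0, 0], "dr": [0, 0, 0], "claw": 0.9}]'

```text
t: 17.17
tool_pos: [0.6293, -0.0471, 0.0315]
tcp_rot: [0.986, 0.165, 0.001, -0.0]
contact_force: [-1.5, 1.2, 5.6]
finger_gap: 0.0236
finger_force: 80.3
```

Call:
drive_tool --motion '[{"delta_pos": [0, 0, 0.15], "dr": [0, 0, 0], "claw": 0.9}, {"delta_pos": [0, 0, 0.15], "dr": [0, 0, 0], "claw": 0.9}, {"delta_pos": [0, 0, 0.1], "dr": [0, 0, 0], "claw": 0.9}, {"delta_pos": [0, 0, 0.1], "dr": [0, 0, 0], "claw": 0.9}, {"delta_pos": [0, 0, 0.1], "dr": [0, 0, 0], "claw": 0.9}, {"delta_pos": [0, 0, 0.1], "dr": [0, 0, 0], "claw": 0.9}, {"delta_pos": [0, 0, 0], "dr": [0, 0, 0], "claw": 0.9}, {"delta_pos": [0, 0, 0], "dr": [0, 0, 0], "claw": 0.9}]'

```text
t: 17.83
tool_pos: [0.6298, -0.0469, 0.0261]
tcp_rot: [0.986, 0.165, 0.001, 0.0]
contact_force: [-5.7, 0.5, 16.0]
finger_gap: 0.0241
finger_force: 81.5
```

```bash
python3 - <<'E'
from h import *
plan([.6288,-.0480,.026],-71.0,1);s=robot.state();print(s['contact_force'],s['moment'])
E
```

```text
t 17.83 tcp [ 0.6298 -0.0469  0.0261] ya -71.0 | rows 1 dp [-0.13  0.07  0.01] dr [ 0.0007 -0.0017  0.0006] max 0.15 0.11
[-5.68247885  0.5441012  16.01410979] [ 0.37619873  1.20166983 -0.04278117]
```

Call:
drive_tool --motion '[{"delta_pos": [-0.1, 0.05, 0.1], "dr": [0, 0, 0], "claw": 0.9}, {"delta_pos": [0, 0, 0.1], "dr": [0, 0, 0], "claw": 0.9}, {"delta_pos": [0, 0, 0], "dr": [0, 0, 0], "claw": 0.9}, {"delta_pos": [0, 0, 0], "dr": [0, 0, 0], "claw": 0.9}, {"delta_pos": [0, 0, 0], "dr": [0, 0, 0], "claw": 0.9}, {"delta_pos": [0, 0, 0], "dr": [0, 0, 0], "claw": 0.9}, {"delta_pos": [0, 0, 0], "dr": [0, 0, 0], "claw": 0.9}, {"delta_pos": [0, 0, 0], "dr": [0, 0, 0], "claw": 0.9}]'

```text
t: 18.5
tool_pos: [0.6298, -0.0469, 0.026]
tcp_rot: [0.986, 0.166, 0.002, 0.0]
contact_force: [-8.9, 2.9, 27.4]
finger_gap: 0.0237
finger_force: 83.0
```

Call:
drive_tool --motion '[{"delta_pos": [0, 0, -0.2], "dr": [0, 0, 0], "claw": 0.9}, {"delta_pos": [0, 0, -0.2], "dr": [0, 0, 0], "claw": 0.9}, {"delta_pos": [0, 0, 0], "dr": [0, 0, 0], "claw": 0.9}, {"delta_pos": [0, 0, 0], "dr": [0, 0, 0], "claw": 0.5}, {"delta_pos": [0, 0, 0], "dr": [0, 0, 0], "claw": 0.4}, {"delta_pos": [0, 0, 0], "dr": [0, 0, 0], "claw": 0.4}, {"delta_pos": [0, 0, -0.5], "dr": [0, 0, 0], "claw": 0.4}, {"delta_pos": [0, 0, -1], "dr": [0, 0, 0], "claw": 0.4}]'

```text
t: 19.17
tool_pos: [0.6266, -0.0492, 0.0398]
tcp_rot: [0.986, 0.165, -0.002, -0.0]
contact_force: [-0.5, 0.4, -0.3]
finger_gap: 0.051
finger_force: 0.0
```

Call:
drive_tool --motion '[{"delta_pos": [0, 0, -3], "dr": [0, 0, 0], "claw": 0.4}, {"delta_pos": [-1.0, -0.5, -4], "dr": [0, 0, 0], "claw": 0.4}, {"delta_pos": [-3, -0.5, -3], "dr": [0, 0, 0], "claw": 0.4}, {"delta_pos": [-3, 0, -2], "dr": [0, 0, 0], "claw": 0.4}, {"delta_pos": [-2, 0, -1], "dr": [0, 0, 0], "claw": 0.4}, {"delta_pos": [0, 0, 0], "dr": [0, 0, 0], "claw": 0.4}, {"delta_pos": [0, 0, 0], "dr": [0, 0, 0], "claw": 0.4}, {"delta_pos": [0, 0, 0], "dr": [0, 0, 0], "claw": 0.4}]'

```text
t: 19.83
tool_pos: [0.5411, -0.0686, 0.1706]
tcp_rot: [0.986, 0.165, 0.001, 0.0]
contact_force: [0.8, 0.0, 0.2]
finger_gap: 0.0511
finger_force: 0.0
```

```bash
python3 - <<'E'
from h import *
s,p,R,y=st();print(p,y,s['q'].round(2),s['contact_force'])
snap('wrist','w6')
a=np.load('pics/w6.npz');d=a['d'];V=a['V'];K=a['K'];k1=float(a['k1'])
# depth to world z map, then heights along mandrel line in tray frame
v,u=np.mgrid[0:480:2,0:640:2];uv=np.c_[u.ravel(),v.ravel()].astype(float)
r=cv2.undistortPoints(uv[:,None],K,np.array([k1,0,0,0.]))[:,0];dd=d[::2,::2].ravel()
c=np.c_[r*dd[:,None],dd];W=(c-V[:3,3])@V[:3,:3]
X=np.array([-.9455,-.3256]);Y=np.array([.3256,-.9455]);q=W[:,:2]-[.5775,-.0185]
tx,ty=q@X,q@Y
def z(x0,x1,y0,y1):
    m=(tx>x0)&(tx<x1)&(ty>y0)&(ty<y1)&(dd>0);return (np.median(W[m,2]).round(4),int(m.sum())) if m.sum() else None
print('foam',z(-.09,.03,.0,.01))
for x in np.arange(-.09,.1,.01): print(round(x,3),z(x-.005,x+.005,.042,.048))
hi=(W[:,2]>.033)&(W[:,2]<.045)&(abs(tx)<.12)&(ty>.02)&(ty<.07); print('handle x',np.percentile(tx[hi],[1,99]),'y',np.percentile(ty[hi],[1,99]))
E
```

```text
[ 0.54106    -0.06859713  0.17059371] -71.01916329043651 [ 0.66  0.45 -0.74  1.87  0.37  0.96 -1.48] [0.77450864 0.02638799 0.23966637]
foam (np.float64(0.0261), 491)
-0.09 (np.float64(0.0401), 24)
-0.08 (np.float64(0.0398), 32)
-0.07 (np.float64(0.0395), 28)
-0.06 (np.float64(0.04), 28)
-0.05 (np.float64(0.0395), 28)
-0.04 (np.float64(0.0394), 27)
-0.03 (np.float64(0.0394), 28)
-0.02 (np.float64(0.0395), 28)
-0.01 (np.float64(0.0384), 24)
-0.0 (np.float64(0.0364), 28)
0.01 (np.float64(0.0361), 23)
0.02 (np.float64(0.0358), 18)
0.03 (np.float64(0.2686), 192)
0.04 (np.float64(0.2554), 446)
0.05 (np.float64(0.0344), 18)
0.06 (np.float64(0.034), 16)
0.07 (np.float64(0.0333), 17)
0.08 (np.float64(0.0348), 21)
0.09 (np.float64(0.039), 15)
handle x [-0.09241879  0.09180005] y [0.03230903 0.05725922]
```

Depth shows the mandrel handle top 13.4 mm and its tip about 13 mm above the foam, so it is home and level. The magnifier comes next. I'll go in with the fingers half open, because the loupe box is close beside it.

```bash
python3 - <<'E'
from h import *
plan([.4532,-.3065,.10],-57.6,12)
E
```

```text
t 19.88 tcp [ 0.5411 -0.0682  0.1701] ya -71.0 | rows 12 dp [-1.51  1.49  0.58] dr [ 0.     -0.0001 -0.0195] max 2.2 1.12
```

Call:
drive_tool --motion '[{"delta_pos": [-1.5, 1.5, 0.4], "dr": [0, 0, -0.0195], "claw": 0.5}, {"delta_pos": [-1.5, 1.5, 0.4], "dr": [0, 0, -0.0195], "claw": 0.5}, {"delta_pos": [-1.5, 1.5, 0.4], "dr": [0, 0, -0.0195], "claw": 0.5}, {"delta_pos": [-1.5, 1.5, 0.4], "dr": [0, 0, -0.0195], "claw": 0.5}, {"delta_pos": [-1.5, 1.5, 0.4], "dr": [0, 0, -0.0195], "claw": 0.5}, {"delta_pos": [-1.5, 1.5, 0.4], "dr": [0, 0, -0.0195], "claw": 0.5}, {"delta_pos": [-1.5, 1.5, 0.4], "dr": [0, 0, -0.0195], "claw": 0.5}, {"delta_pos": [-1.5, 1.5, 0.4], "dr": [0, 0, -0.0195], "claw": 0.5}]'

```text
t: 20.55
tool_pos: [0.477, -0.2256, 0.137]
tcp_rot: [0.97, 0.243, -0.0, -0.001]
contact_force: [-0.3, 0.2, 0.4]
finger_gap: 0.0426
finger_force: 0.0
```

Call:
drive_tool --motion '[{"delta_pos": [-1.5, 1.5, 0.9], "dr": [0, 0, -0.0195], "claw": 0.5}, {"delta_pos": [-1.5, 1.5, 0.9], "dr": [0, 0, -0.0195], "claw": 0.5}, {"delta_pos": [-1.5, 1.5, 0.9], "dr": [0, 0, -0.0195], "claw": 0.5}, {"delta_pos": [-1.5, 1.5, 0.9], "dr": [0, 0, -0.0195], "claw": 0.5}, {"delta_pos": [0, 0, 0], "dr": [0, 0, 0], "claw": 0.5}, {"delta_pos": [0, 0, 0], "dr": [0, 0, 0], "claw": 0.5}, {"delta_pos": [0, 0, 0], "dr": [0, 0, 0], "claw": 0.5}, {"delta_pos": [0, 0, 0], "dr": [0, 0, 0], "claw": 0.5}]'

```text
t: 21.22
tool_pos: [0.4554, -0.3056, 0.102]
tcp_rot: [0.96, 0.28, 0.0, -0.0]
contact_force: [-0.3, 0.1, 0.3]
finger_gap: 0.0426
finger_force: 0.0
```

```bash
cat > cloud.py <<'E'
from h import *
def cloud(f):
    a=np.load(f'pics/{f}.npz');v,u=np.mgrid[0:480,0:640];uv=np.c_[u.ravel(),v.ravel()].astype(float);dd=a['d'].ravel()
    r=cv2.undistortPoints(uv[:,None],a['K'],np.array([float(a['k1']),0,0,0]))[:,0]
    W=(np.c_[r*dd[:,None],dd]-a['V'][:3,3])@a['V'][:3,:3];return W[dd>0],a['p'].reshape(-1,3)[dd>0]
X=np.array([-.9455,-.3256]);Y=np.array([.3256,-.9455]);C=np.array([.5775,-.0185])
E
python3 - <<'E'
from cloud import *
plan([.4532,-.3065,.014],-57.6,6); print(robot.state()['finger_gap'])
snap('wrist','w7');W,p=cloud('w7')
u=np.array([-.844,-.536]);n=np.array([.536,-.844]);q=W[:,:2]-[.4296,-.3215];x,y=q@u,q@n
m=(W[:,2]>.016)&(W[:,2]<.032)&(x>-.1)&(x<-.01)&(abs(y)<.03)
print(m.sum(),np.percentile(x[m],[1,99]))
for a in np.arange(-.08,-.0,.01):
    k=m&(abs(x-a)<.005)
    if k.sum()>20: print(round(a,3),np.percentile(y[k],[2,98]).round(4),np.median(W[k,2]))
m=(W[:,2]>.035)&(W[:,2]<.06)&False
k=(p[:,0]>150)&(p[:,1]<60)&(p[:,2]<60)&(W[:,2]>.026)&(W[:,2]<.04)&(abs(x)<.12)&(abs(y)<.12)
if k.sum(): print('loupe x',np.percentile(x[k],[1,99]),'y',np.percentile(y[k],[1,99]))
E
```

```text
t 21.22 tcp [ 0.4554 -0.3056  0.102 ] ya -57.5 | rows 6 dp [-0.04 -0.01  1.47] dr [-0.0001 -0.0002  0.0004] max 1.47 0.03
0.04256681048363245
3019 [-0.07816222 -0.01086116]
-0.08 [-0.0124  0.006 ] 0.023777591670984723
-0.07 [-0.0126  0.0067] 0.024217182498039766
-0.06 [-0.0127  0.0065] 0.02419295367526391
-0.05 [-0.0129  0.0062] 0.024208466242608834
-0.04 [-0.0126  0.0062] 0.02422575931280381
-0.03 [-0.0125  0.0064] 0.024219600701384913
-0.02 [-0.0127  0.0064] 0.024188802499992668
-0.01 [-0.0128  0.0065] 0.024281973197846855
loupe x [-0.06196306 -0.02331556] y [0.05103817 0.08912818]
```

Call:
drive_tool --motion '[{"delta_pos": [-0.1, -0.2, 1.5], "dr": [0, 0, 0], "claw": 0.5}, {"delta_pos": [-0.1, -0.2, 1.8], "dr": [0, 0, 0], "claw": 0.5}, {"delta_pos": [0, 0, 1.8], "dr": [0, 0, 0], "claw": 0.5}, {"delta_pos": [0, 0, 1.8], "dr": [0, 0, 0], "claw": 0.5}, {"delta_pos": [0, 0, 1.3], "dr": [0, 0, 0], "claw": 0.5}, {"delta_pos": [0, 0, 0.6], "dr": [0, 0, 0], "claw": 0.5}, {"delta_pos": [0, 0, 0], "dr": [0, 0, 0], "claw": 0.5}, {"delta_pos": [0, 0, 0], "dr": [0, 0, 0], "claw": 0.5}]' --force 80

```text
t: 21.93
tool_pos: [0.4509, -0.3046, 0.0143]
tcp_rot: [0.96, 0.28, 0.0, 0.0]
contact_force: [0.2, 0.1, 0.0]
finger_gap: 0.0432
finger_force: 0.0
```

Call:
drive_tool --motion '[{"delta_pos": [0, 0, 0], "dr": [0, 0, 0], "claw": 0.5}, {"delta_pos": [0, 0, 0], "dr": [0, 0, 0], "claw": 0.95}, {"delta_pos": [0, 0, 0], "dr": [0, 0, 0], "claw": 0.95}, {"delta_pos": [0, 0, 0], "dr": [0, 0, 0], "claw": 0.95}, {"delta_pos": [0, 0, 0], "dr": [0, 0, 0], "claw": 0.95}, {"delta_pos": [0, 0, 0], "dr": [0, 0, 0], "claw": 0.95}, {"delta_pos": [0, 0, 0], "dr": [0, 0, 0], "claw": 0.95}, {"delta_pos": [0, 0, 0], "dr": [0, 0, 0], "claw": 0.95}]' --force 80

```text
t: 22.6
tool_pos: [0.4509, -0.3053, 0.0152]
tcp_rot: [0.96, 0.279, 0.0, 0.001]
contact_force: [-1.1, 1.6, 5.9]
finger_gap: 0.0172
finger_force: 78.5
```

```bash
python3 - <<'E'
from h import *
s,p,R,y=st();print(p,y,s['finger_gap'],s['contact_force'])
E
```

```text
[ 0.45093621 -0.3053092   0.01518379] -57.59976705352127 0.017171173827687545 [-1.12662499  1.56516906  5.85573184]
```

```bash
python3 - <<'E'
from h import *
plan([.5933,.0216,.085],-71.0,12,p=[.4509,-.3046,.1193])
E
```

```text
t 22.60 tcp [ 0.4509 -0.3053  0.0152] ya -57.6 | rows 12 dp [ 2.27 -1.92  0.28] dr [ 0.0001 -0.      0.0195] max 2.99 1.12
```

Call:
drive_tool --motion '[{"delta_pos": [0, 0, -0.5], "dr": [0, 0, 0], "claw": 0.95}, {"delta_pos": [0, 0, -1], "dr": [0, 0, 0], "claw": 0.95}, {"delta_pos": [0, 0, -2], "dr": [0, 0, 0], "claw": 0.95}, {"delta_pos": [0, 0, -2.5], "dr": [0, 0, 0], "claw": 0.95}, {"delta_pos": [0, 0, -2.5], "dr": [0, 0, 0], "claw": 0.95}, {"delta_pos": [0, 0, -2], "dr": [0, 0, 0], "claw": 0.95}, {"delta_pos": [0, 0, 0], "dr": [0, 0, 0], "claw": 0.95}, {"delta_pos": [0, 0, 0], "dr": [0, 0, 0], "claw": 0.95}]'

```text
t: 23.27
tool_pos: [0.451, -0.3057, 0.1205]
tcp_rot: [0.96, 0.279, 0.001, 0.001]
contact_force: [0.1, -0.5, -2.6]
finger_gap: 0.0173
finger_force: 78.7
```

Call:
drive_tool --motion '[{"delta_pos": [2.27, -1.92, 0], "dr": [0, 0, 0.0195], "claw": 0.95}, {"delta_pos": [2.27, -1.92, 0], "dr": [0, 0, 0.0195], "claw": 0.95}, {"delta_pos": [2.27, -1.92, 0], "dr": [0, 0, 0.0195], "claw": 0.95}, {"delta_pos": [2.27, -1.92, 0], "dr": [0, 0, 0.0195], "claw": 0.95}, {"delta_pos": [2.27, -1.92, 0], "dr": [0, 0, 0.0195], "claw": 0.95}, {"delta_pos": [2.27, -1.92, 0], "dr": [0, 0, 0.0195], "claw": 0.95}, {"delta_pos": [2.27, -1.92, 0], "dr": [0, 0, 0.0195], "claw": 0.95}, {"delta_pos": [2.27, -1.92, 0], "dr": [0, 0, 0.0195], "claw": 0.95}]'

```text
t: 23.93
tool_pos: [0.5355, -0.0822, 0.1175]
tcp_rot: [0.979, 0.203, -0.001, -0.0]
contact_force: [0.1, -0.6, -1.6]
finger_gap: 0.0172
finger_force: 78.6
```

Call:
drive_tool --motion '[{"delta_pos": [2.27, -1.92, 0.7], "dr": [0, 0, 0.0195], "claw": 0.95}, {"delta_pos": [2.27, -1.92, 0.7], "dr": [0, 0, 0.0195], "claw": 0.95}, {"delta_pos": [2.27, -1.92, 0.7], "dr": [0, 0, 0.0195], "claw": 0.95}, {"delta_pos": [2.27, -1.92, 0.7], "dr": [0, 0, 0.0195], "claw": 0.95}, {"delta_pos": [0, 0, 0], "dr": [0, 0, 0], "claw": 0.95}, {"delta_pos": [0, 0, 0], "dr": [0, 0, 0], "claw": 0.95}, {"delta_pos": [0, 0, 0], "dr": [0, 0, 0], "claw": 0.95}, {"delta_pos": [0, 0, 0], "dr": [0, 0, 0], "claw": 0.95}]'

```text
t: 24.6
tool_pos: [0.5913, 0.0199, 0.0901]
tcp_rot: [0.986, 0.164, -0.001, 0.0]
contact_force: [1.0, -0.4, -2.6]
finger_gap: 0.0172
finger_force: 78.8
```

```bash
python3 - <<'E'
from cloud import *
s,p,R,y=st();plan([.5933,.0216,.045],-71.0,1)
snap('wrist','w8');W,c=cloud('w8')
q=W[:,:2]-p[:2];x,yy=q@X,q@Y
m=(W[:,2]>p[2]-.005)&(W[:,2]<p[2]+.02)&(x<-.012)&(x>-.08)&(abs(yy)<.03)
print('end rel tcp',np.percentile(x[m],[1,99]))
for a in (-.05,-.04,-.03,-.02): k=m&(abs(x-a)<.005);print(a,np.percentile(yy[k],[2,98]).round(4),np.median(W[k,2])-p[2],k.sum())
# tray foam rect & orange cut
h=cv2.cvtColor(c[None],cv2.COLOR_RGB2HSV)[0];k=(h[:,1]<40)&(h[:,2]>190)&(abs(W[:,2]-.026)<.005);t=W[k,:2]-C
tx,ty=t@X,t@Y;k=(abs(tx)<.13)&(abs(ty)<.095);print('rim x',np.percentile(tx[k],[.5,99.5]),'y',np.percentile(ty[k],[.5,99.5]),k.sum())
E
```

```text
t 24.60 tcp [0.5913 0.0199 0.0901] ya -71.1 | rows 1 dp [ 0.25 -0.1   4.51] dr [ 0.0004  0.0022 -0.0012] max 4.52 0.14
end rel tcp [-0.05176003 -0.01210257]
-0.05 [-0.0085  0.0103] 0.008543730062524735 1088
-0.04 [-0.0085  0.0103] 0.00894403959093236 1182
-0.03 [-0.0089  0.0103] 0.008919057980441458 1110
-0.02 [-0.0087  0.0103] 0.008916536067722095 1042
rim x [-0.12021561  0.1156442 ] y [-0.08503315  0.08446935] 6129
```

Call:
drive_tool --motion '[{"delta_pos": [0.15, -0.1, 1.0], "dr": [0, 0, -0.001], "claw": 0.95}, {"delta_pos": [0.1, 0, 1.0], "dr": [0, 0, 0], "claw": 0.95}, {"delta_pos": [0, 0, 1.0], "dr": [0, 0, 0], "claw": 0.95}, {"delta_pos": [0, 0, 1.0], "dr": [0, 0, 0], "claw": 0.95}, {"delta_pos": [0, 0, 0.6], "dr": [0, 0, 0], "claw": 0.95}, {"delta_pos": [0, 0, 0], "dr": [0, 0, 0], "claw": 0.95}, {"delta_pos": [0, 0, 0], "dr": [0, 0, 0], "claw": 0.95}, {"delta_pos": [0, 0, 0], "dr": [0, 0, 0], "claw": 0.95}]'

```text
t: 25.32
tool_pos: [0.5946, 0.0235, 0.0452]
tcp_rot: [0.986, 0.166, 0.0, -0.0]
contact_force: [-0.0, 0.2, -1.7]
finger_gap: 0.017
finger_force: 78.8
```

```bash
python3 - <<'E'
from h import *
plan([.5933,.0216,.0272],-71.0,1);s=robot.state();print(s['contact_force'],s['moment'])
E
```

```text
t 25.32 tcp [0.5946 0.0235 0.0452] ya -70.9 | rows 1 dp [-0.19  0.14  1.79] dr [-0.0001 -0.0004  0.0014] max 1.81 0.09
[-0.02796861  0.20430173 -1.66305388] [-0.00550996 -0.06540911 -0.01968521]
```

Call:
drive_tool --motion '[{"delta_pos": [-0.19, 0.14, 0], "dr": [0, 0, 0.0015], "claw": 0.95}, {"delta_pos": [0, 0, 0], "dr": [0, 0, 0], "claw": 0.95}, {"delta_pos": [0, 0, 0], "dr": [0, 0, 0], "claw": 0.95}, {"delta_pos": [0, 0, 0.3], "dr": [0, 0, 0], "claw": 0.95}, {"delta_pos": [0, 0, 0.3], "dr": [0, 0, 0], "claw": 0.95}, {"delta_pos": [0, 0, 0.3], "dr": [0, 0, 0], "claw": 0.95}, {"delta_pos": [0, 0, 0], "dr": [0, 0, 0], "claw": 0.95}, {"delta_pos": [0, 0, 0], "dr": [0, 0, 0], "claw": 0.95}]'

```text
t: 25.98
tool_pos: [0.5931, 0.0217, 0.0357]
tcp_rot: [0.986, 0.165, 0.0, -0.0]
contact_force: [0.3, 1.3, -3.0]
finger_gap: 0.0172
finger_force: 78.7
```

Call:
drive_tool --motion '[{"delta_pos": [0, 0, 0.1], "dr": [0, 0, 0], "claw": 0.95}, {"delta_pos": [0, 0, 0.1], "dr": [0, 0, 0], "claw": 0.95}, {"delta_pos": [0, 0, 0.1], "dr": [0, 0, 0], "claw": 0.95}, {"delta_pos": [0, 0, 0], "dr": [0, 0, 0], "claw": 0.95}, {"delta_pos": [0, 0, 0], "dr": [0, 0, 0], "claw": 0.95}, {"delta_pos": [0, 0, 0], "dr": [0, 0, 0], "claw": 0.95}, {"delta_pos": [0, 0, 0], "dr": [0, 0, 0], "claw": 0.95}, {"delta_pos": [0, 0, 0], "dr": [0, 0, 0], "claw": 0.95}]'

```text
t: 26.65
tool_pos: [0.5933, 0.0218, 0.0334]
tcp_rot: [0.986, 0.165, 0.0, -0.0]
contact_force: [-0.2, 1.8, 6.0]
finger_gap: 0.0172
finger_force: 79.6
```

```bash
python3 - <<'E'
from h import *
plan([.5933,.0216,.0272],-71.0,1);s=robot.state();print(s['contact_force'],s['moment'])
E
```

```text
t 26.65 tcp [0.5933 0.0218 0.0334] ya -71.0 | rows 1 dp [-0.01  0.02  0.62] dr [-0.0001 -0.0009  0.    ] max 0.62 0.05
[-0.16770744  1.83578955  6.03780151] [0.54875566 0.23917974 0.01475474]
```

Now on the lips, so I push home.

Call:
drive_tool --motion '[{"delta_pos": [0, 0, 0.15], "dr": [0, 0, 0], "claw": 0.95}, {"delta_pos": [0, 0, 0.15], "dr": [0, 0, 0], "claw": 0.95}, {"delta_pos": [0, 0, 0.15], "dr": [0, 0, 0], "claw": 0.95}, {"delta_pos": [0, 0, 0.1], "dr": [0, 0, 0], "claw": 0.95}, {"delta_pos": [0, 0, 0], "dr": [0, 0, 0], "claw": 0.95}, {"delta_pos": [0, 0, 0], "dr": [0, 0, 0], "claw": 0.95}, {"delta_pos": [0, 0, 0], "dr": [0, 0, 0], "claw": 0.95}, {"delta_pos": [0, 0, 0], "dr": [0, 0, 0], "claw": 0.95}]'

```text
t: 27.32
tool_pos: [0.5936, 0.022, 0.028]
tcp_rot: [0.986, 0.165, 0.001, -0.0]
contact_force: [-0.4, 3.0, 5.5]
finger_gap: 0.0175
finger_force: 79.7
```

Call:
drive_tool --motion '[{"delta_pos": [0, 0, 0.15], "dr": [0, 0, 0], "claw": 0.95}, {"delta_pos": [0, 0, 0.15], "dr": [0, 0, 0], "claw": 0.95}, {"delta_pos": [0, 0, 0.1], "dr": [0, 0, 0], "claw": 0.95}, {"delta_pos": [0, 0, 0], "dr": [0, 0, 0], "claw": 0.95}, {"delta_pos": [0, 0, 0], "dr": [0, 0, 0], "claw": 0.95}, {"delta_pos": [0, 0, 0], "dr": [0, 0, 0], "claw": 0.95}, {"delta_pos": [0, 0, 0], "dr": [0, 0, 0], "claw": 0.95}, {"delta_pos": [0, 0, 0], "dr": [0, 0, 0], "claw": 0.95}]'

```text
t: 27.98
tool_pos: [0.5936, 0.0219, 0.027]
tcp_rot: [0.986, 0.165, 0.001, 0.001]
contact_force: [-10.1, 1.5, 32.4]
finger_gap: 0.0171
finger_force: 82.8
```

```bash
python3 - <<'E'
from h import *
plan([.5933,.0216,.0272],-71.0,1);s=robot.state();print(s['contact_force'],s['moment'])
E
```

```text
t 27.98 tcp [0.5936 0.0219 0.027 ] ya -71.0 | rows 1 dp [-0.04  0.02 -0.02] dr [ 0.0019 -0.0009  0.0002] max 0.05 0.12
[-10.13295122   1.52349388  32.42948398] [0.16511543 2.2618259  0.06965255]
```

Call:
drive_tool --motion '[{"delta_pos": [0, 0, -0.2], "dr": [0, 0, 0], "claw": 0.95}, {"delta_pos": [0, 0, -0.25], "dr": [0, 0, 0], "claw": 0.95}, {"delta_pos": [0, 0, 0], "dr": [0, 0, 0], "claw": 0.95}, {"delta_pos": [0, 0, 0], "dr": [0, 0, 0], "claw": 0.6}, {"delta_pos": [0, 0, 0], "dr": [0, 0, 0], "claw": 0.5}, {"delta_pos": [0, 0, 0], "dr": [0, 0, 0], "claw": 0.5}, {"delta_pos": [0, 0, -0.5], "dr": [0, 0, 0], "claw": 0.5}, {"delta_pos": [0, 0, -1], "dr": [0, 0, 0], "claw": 0.5}]'

```text
t: 28.65
tool_pos: [0.5918, 0.0206, 0.0422]
tcp_rot: [0.986, 0.165, -0.002, 0.0]
contact_force: [0.2, 0.3, -0.3]
finger_gap: 0.043
finger_force: 0.0
```

Call:
drive_tool --motion '[{"delta_pos": [0, 0, -3], "dr": [0, 0, 0], "claw": 0.5}, {"delta_pos": [-2, 0, -4], "dr": [0, 0, 0], "claw": 0.5}, {"delta_pos": [-3, 0, -2.5], "dr": [0, 0, 0], "claw": 0.7}, {"delta_pos": [-3, 0, -2], "dr": [0, 0, 0], "claw": 0.9}, {"delta_pos": [-3, 0, -1], "dr": [0, 0, 0], "claw": 1}, {"delta_pos": [0, 0, 0], "dr": [0, 0, 0], "claw": 1}, {"delta_pos": [0, 0, 0], "dr": [0, 0, 0], "claw": 1}, {"delta_pos": [0, 0, 0], "dr": [0, 0, 0], "claw": 1}]'

```text
t: 29.32
tool_pos: [0.4912, -0.0144, 0.1661]
tcp_rot: [0.986, 0.165, 0.001, 0.001]
contact_force: [0.8, -0.4, 0.2]
finger_gap: 0.0
finger_force: 0.0
```

```bash
cat > chk.py <<'E'
from cloud import *
import sys
s,p,R,y=st();print(p,y,s['contact_force'],s['finger_gap'])
snap('wrist',sys.argv[1]);W,c=cloud(sys.argv[1]);q=W[:,:2]-C;tx,ty=q@X,q@Y
def z(x,yc,r=.003):
    m=(abs(tx-x)<r)&(abs(ty-yc)<r)&(W[:,2]<.06);return round(float(np.median(W[m,2])),4) if m.sum()>5 else None
print('foam',z(-.1,0),z(-.03,.005),z(.03,.01),z(.1,0),z(.1,-.075))
print('handle',[z(x,-.032) for x in (-.075,-.06,-.04,-.02,-.006,.008)])
print('rim -y,+y,+x,-x',z(.045,-.032-.0325,.002),z(.045,-.032+.0325,.002),z(.0775,-.032,.002),z(.03,-.032+.029,.002),z(.0745,-.018,.002),z(.0745,-.046,.002))
print('mandrel',[z(x,.045) for x in (-.09,-.05,-.02,.02,.09)])
E
python3 chk.py w9
```

```text
[ 0.49115123 -0.01437933  0.16611616] -71.05437490148036 [ 0.7741558  -0.37975409  0.1876266 ] 1.8011641708340177e-05
foam None 0.0265 0.0264 0.0262 0.0263
handle [0.0375, 0.0374, 0.0369, 0.0372, 0.037, 0.0288]
rim -y,+y,+x,-x 0.0282 0.0281 0.028 0.0286 0.028 0.0283
mandrel [None, 0.0398, 0.0397, 0.0359, 0.0394]
```

```bash
python3 - <<'E'
from h import *
plan([.6093,.0272,.05],-71.0,6)
E
```

```text
t 29.37 tcp [ 0.4913 -0.0139  0.1657] ya -71.0 | rows 6 dp [ 2.08 -0.01  1.93] dr [ 0.0001 -0.0002 -0.0001] max 2.84 0.01
```

Call:
drive_tool --motion '[{"delta_pos": [2.5, 0, 1], "dr": [0, 0, 0], "claw": 1}, {"delta_pos": [2.5, 0, 1], "dr": [0, 0, 0], "claw": 1}, {"delta_pos": [2.5, 0, 1.6], "dr": [0, 0, 0], "claw": 1}, {"delta_pos": [2.5, 0, 2], "dr": [0, 0, 0], "claw": 1}, {"delta_pos": [2.5, 0, 3], "dr": [0, 0, 0], "claw": 1}, {"delta_pos": [0, 0, 3], "dr": [0, 0, 0], "claw": 1}, {"delta_pos": [0, 0, 0], "dr": [0, 0, 0], "claw": 1}, {"delta_pos": [0, 0, 0], "dr": [0, 0, 0], "claw": 1}]'

```text
t: 30.03
tool_pos: [0.6067, 0.0278, 0.0464]
tcp_rot: [0.986, 0.166, -0.003, -0.001]
contact_force: [-0.5, -0.6, 1.3]
finger_gap: -0.0
finger_force: 0.0
```

Call:
drive_tool --motion '[{"delta_pos": [0, 0, 0.3], "dr": [0, 0, 0], "claw": 1}, {"delta_pos": [0, 0, 0.3], "dr": [0, 0, 0], "claw": 1}, {"delta_pos": [0, 0, 0.3], "dr": [0, 0, 0], "claw": 1}, {"delta_pos": [0, 0, 0.2], "dr": [0, 0, 0], "claw": 1}, {"delta_pos": [0, 0, 0.2], "dr": [0, 0, 0], "claw": 1}, {"delta_pos": [0, 0, 0], "dr": [0, 0, 0], "claw": 1}, {"delta_pos": [0, 0, 0], "dr": [0, 0, 0], "claw": 1}, {"delta_pos": [0, 0, 0], "dr": [0, 0, 0], "claw": 1}]'

```text
t: 30.7
tool_pos: [0.6086, 0.0265, 0.0365]
tcp_rot: [0.986, 0.165, 0.0, 0.0]
contact_force: [0.6, -0.2, -0.5]
finger_gap: -0.0
finger_force: 0.0
```

Call:
drive_tool --motion '[{"delta_pos": [0, 0, 0.2], "dr": [0, 0, 0], "claw": 1}, {"delta_pos": [0, 0, 0.2], "dr": [0, 0, 0], "claw": 1}, {"delta_pos": [0, 0, 0.1], "dr": [0, 0, 0], "claw": 1}, {"delta_pos": [0, 0, 0.1], "dr": [0, 0, 0], "claw": 1}, {"delta_pos": [0, 0, 0], "dr": [0, 0, 0], "claw": 1}, {"delta_pos": [0, 0, 0], "dr": [0, 0, 0], "claw": 1}, {"delta_pos": [0, 0, 0], "dr": [0, 0, 0], "claw": 1}, {"delta_pos": [0, 0, 0], "dr": [0, 0, 0], "claw": 1}]'

```text
t: 31.37
tool_pos: [0.6091, 0.0267, 0.035]
tcp_rot: [0.986, 0.165, 0.0, 0.002]
contact_force: [-13.1, -2.1, 36.7]
finger_gap: -0.0001
finger_force: 18.3
```

Call:
drive_tool --motion '[{"delta_pos": [0, 0, -1], "dr": [0, 0, 0], "claw": 1}, {"delta_pos": [0, 0, -3], "dr": [0, 0, 0], "claw": 1}, {"delta_pos": [-2, 0, -4], "dr": [0, 0, 0], "claw": 1}, {"delta_pos": [-3, 0, -3], "dr": [0, 0, 0], "claw": 1}, {"delta_pos": [-4, 0, -1], "dr": [0, 0, 0], "claw": 1}, {"delta_pos": [-3, 0, 0], "dr": [0, 0, 0], "claw": 1}, {"delta_pos": [0, 0, 0], "dr": [0, 0, 0], "claw": 1}, {"delta_pos": [0, 0, 0], "dr": [0, 0, 0], "claw": 1}]'

```text
t: 32.03
tool_pos: [0.4955, -0.0132, 0.1472]
tcp_rot: [0.986, 0.164, -0.0, 0.001]
contact_force: [0.8, 1.2, 0.8]
finger_gap: 0.0003
finger_force: 0.0
```

```bash
python3 chk.py w10; python3 - <<'E'
from h import *
# bystanders: before/after scene difference outside arm
snap('scene','s3');a,b=[np.load(f'pics/{f}.npz')['p'].astype(int) for f in('s0','s3')]
d=cv2.morphologyEx((abs(a-b).max(2)>60).astype(np.uint8),cv2.MORPH_OPEN,np.ones((3,3)))
n,l,s,c=cv2.connectedComponentsWithStats(d)
for i in range(1,n):
    if s[i,4]>15: print(s[i].tolist())
B=[(130+u/3.4,165+v/3.2) for u,v in ((73,412),(140,375),(198,412),(125,462))]
print(world('s3',B,.048).mean(0),world('s3',B).tolist())
E
```

```text
[ 0.49550553 -0.01315172  0.14723143] -71.1015645733279 [0.81841102 1.18063513 0.78441588] 0.000266604355649951
foam None 0.0265 0.0263 0.0263 0.0263
handle [0.0361, 0.0362, 0.0362, 0.0362, 0.0364, 0.0283]
rim -y,+y,+x,-x 0.0281 0.0286 0.0282 0.0284 0.0281 0.028
mandrel [None, 0.0397, 0.0396, 0.0358, 0.0394]
[23, 0, 30, 39, 313]
[264, 0, 65, 90, 2876]
[306, 0, 13, 19, 128]
[319, 21, 12, 9, 58]
[326, 37, 15, 19, 171]
[52, 44, 7, 4, 24]
[34, 47, 63, 59, 1837]
[338, 48, 6, 18, 67]
[330, 66, 6, 6, 32]
[268, 69, 16, 34, 374]
[315, 97, 6, 5, 24]
[291, 105, 23, 7, 120]
[281, 110, 4, 8, 27]
[318, 127, 7, 8, 43]
[296, 133, 21, 10, 123]
[279, 159, 46, 70, 1774]
[299, 158, 7, 3, 21]
[28, 219, 11, 10, 85]
[419, 228, 5, 8, 28]
[164, 230, 36, 42, 691]
[427, 236, 16, 19, 96]
[437, 258, 24, 25, 182]
[294, 263, 30, 19, 458]
[268, 270, 22, 35, 296]
[315, 284, 15, 27, 179]
[156, 291, 29, 17, 298]
[265, 296, 5, 9, 27]
[317, 305, 8, 10, 39]
[285, 318, 12, 12, 111]
[ 0.613875 -0.3106    0.048   ] [[0.613, -0.3512, 0.0495], [0.5762, -0.3143, 0.0485], [0.5707, -0.2836, 0.0034], [0.6455, -0.3126, 0.0342]]
```

The magnifier is home: handle 9.9 mm proud and flat, rim 1.8 mm proud. The mandrel gets the same top push to be sure.

```bash
python3 - <<'E'
from h import *
plan([.6439,-.0425,.055],-71.0,6)
E
```

```text
t 32.13 tcp [ 0.4978 -0.0118  0.1473] ya -71.0 | rows 6 dp [2.13 1.28 1.54] dr [ 0.0001 -0.0003 -0.0001] max 2.93 0.02
```

Call:
drive_tool --motion '[{"delta_pos": [2.55, 1.53, 0.5], "dr": [0, 0, 0], "claw": 1}, {"delta_pos": [2.55, 1.53, 0.5], "dr": [0, 0, 0], "claw": 1}, {"delta_pos": [2.55, 1.53, 1], "dr": [0, 0, 0], "claw": 1}, {"delta_pos": [2.55, 1.53, 2], "dr": [0, 0, 0], "claw": 1}, {"delta_pos": [2.55, 1.53, 2.5], "dr": [0, 0, 0], "claw": 1}, {"delta_pos": [0, 0, 2.5], "dr": [0, 0, 0], "claw": 1}, {"delta_pos": [0, 0, 0], "dr": [0, 0, 0], "claw": 1}, {"delta_pos": [0, 0, 0], "dr": [0, 0, 0], "claw": 1}]'

```text
t: 32.8
tool_pos: [0.6413, -0.0413, 0.0544]
tcp_rot: [0.986, 0.165, -0.002, -0.001]
contact_force: [0.5, 0.3, -0.7]
finger_gap: -0.0002
finger_force: 0.0
```

Call:
drive_tool --motion '[{"delta_pos": [0, 0, 0.4], "dr": [0, 0, 0], "claw": 1}, {"delta_pos": [0, 0, 0.4], "dr": [0, 0, 0], "claw": 1}, {"delta_pos": [0, 0, 0.3], "dr": [0, 0, 0], "claw": 1}, {"delta_pos": [0, 0, 0.2], "dr": [0, 0, 0], "claw": 1}, {"delta_pos": [0, 0, 0.1], "dr": [0, 0, 0], "claw": 1}, {"delta_pos": [0, 0, 0], "dr": [0, 0, 0], "claw": 1}, {"delta_pos": [0, 0, 0], "dr": [0, 0, 0], "claw": 1}, {"delta_pos": [0, 0, 0], "dr": [0, 0, 0], "claw": 1}]'

```text
t: 33.47
tool_pos: [0.6425, -0.0427, 0.0433]
tcp_rot: [0.986, 0.165, 0.0, 0.0]
contact_force: [0.1, -0.1, -0.4]
finger_gap: 0.0
finger_force: 0.0
```

Call:
drive_tool --motion '[{"delta_pos": [0, 0, 0.3], "dr": [0, 0, 0], "claw": 1}, {"delta_pos": [0, 0, 0.25], "dr": [0, 0, 0], "claw": 1}, {"delta_pos": [0, 0, 0.2], "dr": [0, 0, 0], "claw": 1}, {"delta_pos": [0, 0, 0.15], "dr": [0, 0, 0], "claw": 1}, {"delta_pos": [0, 0, 0], "dr": [0, 0, 0], "claw": 1}, {"delta_pos": [0, 0, 0], "dr": [0, 0, 0], "claw": 1}, {"delta_pos": [0, 0, 0], "dr": [0, 0, 0], "claw": 1}, {"delta_pos": [0, 0, 0], "dr": [0, 0, 0], "claw": 1}]'

```text
t: 34.13
tool_pos: [0.6427, -0.0427, 0.038]
tcp_rot: [0.986, 0.165, 0.0, 0.001]
contact_force: [-10.6, -0.5, 29.0]
finger_gap: 0.0002
finger_force: 14.7
```

Call:
drive_tool --motion '[{"delta_pos": [0, 0, -1], "dr": [0, 0, 0], "claw": 1}, {"delta_pos": [0, 0, -3], "dr": [0, 0, 0], "claw": 1}, {"delta_pos": [-2, -1, -4], "dr": [0, 0, 0], "claw": 1}, {"delta_pos": [-3, -1, -3], "dr": [0, 0, 0], "claw": 1}, {"delta_pos": [-4, -1, -1], "dr": [0, 0, 0], "claw": 1}, {"delta_pos": [-3, -1, 0], "dr": [0, 0, 0], "claw": 1}, {"delta_pos": [0, 0, 0], "dr": [0, 0, 0], "claw": 1}, {"delta_pos": [0, 0, 0], "dr": [0, 0, 0], "claw": 1}]'

```text
t: 34.8
tool_pos: [0.5182, -0.0448, 0.1489]
tcp_rot: [0.986, 0.165, -0.001, 0.001]
contact_force: [0.4, -0.4, 0.4]
finger_gap: -0.0
finger_force: 0.0
```

```bash
python3 chk.py w11; python3 - <<'E'
from cloud import *
W,c=cloud('w11'); q=W[:,:2]-[.6097,-.3166]
m=(W[:,2]>.044)&(W[:,2]<.054)&(np.hypot(*q.T)<.06)
if m.sum()>50: print('box top centre rel pad',q[m].mean(0),np.percentile(W[m,2],[2,98]),m.sum())
E
```

```text
[ 0.51822545 -0.04478495  0.14893861] -71.03075359816268 [ 0.44047494 -0.38585793  0.40353506] -3.104401203935319e-05
foam 0.0259 0.0261 0.0261 0.0263 0.0261
handle [0.0362, 0.036, 0.0363, 0.0361, 0.0362, 0.0281]
rim -y,+y,+x,-x 0.0281 0.0282 0.0281 0.0275 0.0279 0.0286
mandrel [0.0393, 0.0393, 0.0393, 0.0355, 0.0394]
box top centre rel pad [-0.00667214  0.03363274] [0.04407466 0.04885558] 121
```

Both tools are fully home and level, and the box sits centred on the pad. Handing in.

```bash
python3 -c "
from bench import ticket
print(ticket.finish_job())"
```

```text
the job is handed in; nothing more can be done
None
```

The job is handed in, at about 35 s of the 72 s allowed: the ring box stands in the middle of the pad, the mandrel and the brass magnifier measure fully home and level in their cutouts, and a before/after image comparison showed no bystander moved.

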